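# Reload and lock the bottle shaker

## Task

Change over the bottle shaker: move every finished white jar out of its bays to stand upright on the blue mat and stand every amber bottle upright in a bay of its own, then push the orange-fronted gate fully shut until the red catch springs up behind it. Next thread the locking rod from the shaker's right-hand side through the right cheek plate, the gate's lug and the left cheek plate until its collar is up against the right cheek, and last press the green start button right down and let go. Leave the beaker, the big reagent bottle, the wash bottle and the dish where they are.

Things in the scene. Friction and masses are not known exactly. Their poses are not given: they have to be found in the camera images.
- shaker: Bottle shaker fixed to the bench: low white housing, x -128 to +38 mm, y -105 to +180 mm, its flat steel deck 50 mm above the bench. Origin on the bench under the middle bay; x points from the gate side (nearest the robot) to the back wall, y to its left, z up. Blue cheek plates (10 mm thick, 36 mm deep in x, tops 112 mm above the bench) stand at y = -97 and +97 mm, each with a bore along y.
- bay1 (a point): Deck centre of the middle of three bays (shaker axes, 50 mm above the bench). The other bay centres lie 58 mm either side along y. Each bay is 52 mm wide between aluminium walls 6 mm thick and 34 mm high over the deck (x -20 to +24 mm of this point), with a back wall as high, its face at x = +24 mm; the gate closes the front. A bottle 40 mm or jar 44 mm across stands freely in it.
- bore_right (a point): Mouth of the right cheek's 16 mm bore: on the bore axis at that cheek's outer face (shaker x -48, y -102, 95 mm above the bench), shaker axes. The bore axis runs along shaker y; the left cheek's 16 mm bore is on the same axis, 194 to 204 mm further along +y, the gate lug's 19 mm bore midway (97 to 107 mm) once the gate is shut.
- gate (a joint): Sliding gate, metres open: 0.043 to 0.05 as found, 0 just shut, hard stop at -0.003. Slides along shaker x (shuts towards the back wall), stays where left; 3.5 N friction, some 3 to 6 N more while riding over the catch. Aluminium bar 160 mm long, 10 mm thick, top 33 mm over the deck, inner face at shaker x = -24 mm minus the joint value; in its middle an orange lug plate, 10 mm thick, with the bore.
- gate_push (a point): Centre of the front face (looking to shaker -x) of the gate's orange upright push plate: 54 mm wide along y, 6 mm thick, 42 mm high, this point 94 mm above the bench, the plate's top 112 mm (as the lug behind it). Moves with the gate; shaker axes.
- catch (a joint): Red wedge-shaped spring catch in the deck at shaker y = +55 mm, metres pressed down: 0 standing up 10 mm over the deck, up to 0.012 pressed. The gate's bar rides over it, pressing it down, and it springs up behind the bar when the gate is shut; nothing else need touch it.
- start_top (a point): Top centre of the green round start button (30 mm across) on top of the shaker housing's left end, at shaker x = 0, y = +146 mm. It is pressed straight down: 6 mm travel, about 5 N.
- start (a joint): Travel of the start button, metres pressed: 0 up, 0.006 fully down; it springs back.
- rod_grip (a point): Centre of the locking rod's orange handle (box 50 mm along the rod, 18 mm wide, 22 mm high); rod 0.2 kg. y points along the rod from handle to tip, z up as it lies in its cradle, axis 60 mm above the bench, tip to the robot's left. Collar 28 mm across from 25 to 31 mm along y, then the steel shaft 12 mm across, 212 mm long, its last 14 mm tapering to 6 mm.
- rod_shoulder (a point): Centre of the collar's face on the rod's axis, 31 mm from the handle's centre; same axes as rod_grip. This face meets the right (shaker -y) cheek plate's outer face, at shaker y = -102 mm, when the rod is fully home.
- rod_tip (a point): Centre of the rod's tapered tip, 212 mm from the shoulder; same axes as rod_grip.
- cradle: Grey rod cradle fixed to the bench, 70 by 245 mm base plate 8 mm thick, origin on the bench under its centre, y along the rod. A 14 mm wide rest under the handle (top 49 mm) at y -85 to -121 mm, a notched post 36 mm wide (top 66 mm) at y = +80 mm.
- mat: Blue mat lying fixed on the bench at the robot's left, 170 by 130 mm (x by y), 3 mm thick. Origin at the centre of its underside.
- amber0_mid (a point): Amber sample bottle with white label, 40 mm across and 115 mm tall (straight up to 86 mm, then a narrower white cap 29 mm across), 0.11 to 0.23 kg, weight low down. This point is on its axis, 57.5 mm above its underside; z is up its axis when it stands. May be absent (None). Stands on the bench at the start.
- white0_mid (a point): Finished sample: white round jar with a yellow lid, 44 mm across and 72 mm tall, straight-sided all the way up, 0.11 to 0.23 kg, weight low down. This point is on its axis, 36 mm above its underside; z is up its axis when it stands. May be absent (None). Stands in a bay of the shaker at the start.
- amber1_mid (a point): Amber sample bottle with white label, 40 mm across and 115 mm tall (straight up to 86 mm, then a narrower white cap 29 mm across), 0.11 to 0.23 kg, weight low down. This point is on its axis, 57.5 mm above its underside; z is up its axis when it stands. May be absent (None). Stands on the bench at the start.
- white1_mid (a point): Finished sample: white round jar with a yellow lid, 44 mm across and 72 mm tall, straight-sided all the way up, 0.11 to 0.23 kg, weight low down. This point is on its axis, 36 mm above its underside; z is up its axis when it stands. May be absent (None). Stands in a bay of the shaker at the start.
- amber2_mid (a point): Amber sample bottle with white label, 40 mm across and 115 mm tall (straight up to 86 mm, then a narrower white cap 29 mm across), 0.11 to 0.23 kg, weight low down. This point is on its axis, 57.5 mm above its underside; z is up its axis when it stands. May be absent (None). Stands on the bench at the start.
- white2_mid (a point): Finished sample: white round jar with a yellow lid, 44 mm across and 72 mm tall, straight-sided all the way up, 0.11 to 0.23 kg, weight low down. This point is on its axis, 36 mm above its underside; z is up its axis when it stands. May be absent (None). Stands in a bay of the shaker at the start.
- beaker: Glass beaker 68 mm across, 85 mm tall, a bystander; origin under its centre.
- reagent: Big amber reagent bottle with blue cap, 72 mm across, 160 mm tall, a bystander; origin under its centre.
- washer: White wash bottle 64 mm across, 150 mm tall, a bystander; origin under its centre.
- dish: White evaporating dish 90 mm across, 18 mm tall, a bystander; origin under its centre.
Things that resemble listed ones, but are neither listed nor needed, are in the scene too. Leave any purple look-alike of the part that bears amber0_mid alone. What is shaped like the part that bears white0_mid but turquoise is not meant.

How it is judged:
By the outcome, as a careful person would: the job done as asked, in the order asked, and still so for the second after the job is handed in, with the robot touching nothing.
Of white0, white1, white2 only 1 to 2 are there at a start; the rules pass over those that are not, and their reading is None.
Of amber0, amber1, amber2 only 2 to 3 are there at a start; the rules pass over those that are not, and their reading is None.
At some moment in a run one of white0, white1, white2 may be knocked a few centimetres aside while the robot is not near it.
It also fails if it takes over 210 s, if anything falls off the work surface, if the arm or the gripper's body presses on something with over 40 N, if the wrist force passes 120 N, or if a joint passes its speed limit or range.

## Robot

A 7-joint arm with a two-finger parallel gripper is mounted at the origin on the work surface. World frame = base frame: x ahead of the robot, y to its left, z up, the work surface at z = 0. Lengths are in m, angles in rad, forces in N, time in s.
With the tool pointing down it reaches from about 0.425 to 0.825 m from the base axis. Payload 3.6 kg.
Tool frame: the origin (TCP) lies on the front face of the gripper's body, between the roots of the fingers; the fingertips stand 73 mm ahead of it and the grasp point (between the pads) lies 54 mm ahead of it; x points along the fingers, y is the direction in which the jaws open and shut, and the axes are right-handed (so a half turn about x gives the same grasp; the last joint's range is limited). The gripper opens to 85 mm and grips with 20 to 120 N. Pads are 22 mm wide; open, the fingers measure 114 mm over their backs; the gripper's body (76 mm by 85 mm) begins 54 mm behind the grasp point. The pads swing forward as they close: fully open they stand 13 mm farther back than shut.
Start: joints at [1.109, 0.615, -0.013, 1.423, 0.008, 1.103, -0.04], TCP at [0.274, -0.589, 0.304] pointing down, gripper open.
Joint ranges: [-3.12, 3.12], [-0.3, 2.06], [-1.34, 1.32], [0.26, 2.42], [-1.36, 4.5], [0.01, 1.98], [-2.84, 2.84]. Speed limits (rad/s): [2.79, 2.79, 3.14, 3.14, 3.14, 3.14, 3.14].

## Interface

Orientations are given as a 3x3 rotation matrix whose columns are the frame's x, y, z axes.
In Python, from rig import arm gives the robot as it stands. The module is installed in compiled form; this text tells all that it offers.
- The arm moves only by the tool carry_out, never from a script. Its argument "commands" is a list of rows, each a list of 3 entries, a list of its own where there are three numbers: the turn, a rotation vector about the world's x, y, z in degrees, then the shift along the world's x, y, z in m, then the finger opening in m, from 0 to 0.0854. A call has 1 to 8 rows; each row is the pose to reach, as a shift and turn from the pose measured when the call began; what a row does not reach only later rows make up. A row lasts 1/12 s, in which the tool goes at most 41.7 mm and 7.16 degrees, less where a joint would pass 70% of its speed; a pose out of reach is approached as far as the arm can. A call with a gripper value outside its range is refused whole. The fingers move at their own pace and stop on an object; "grip_force" is the grip in N (left out, the last holds). Time passes only in rows, so rows that repeat a pose let the fingers close. It gives the time, the measured TCP pose, the force and the opening at its end, in the units of the state.
- arm.state(): the state, without advancing time (a new reading comes with each control period).
- arm.read_camera(name): name is "scene" or "top" or "wrist"; returns the picture (480x640x3 uint8, red, green, blue); there is no depth.
- arm.camera_params(name): a dict with "intrinsics" (3x3 intrinsics, pixels), "xyz" and "rotation" of the camera in the world. Camera axes: x right, y up, looking along -z (the intrinsics and any distortion apply to the point x, -y, -z); pixel columns grow to the right and rows downward; lengths in m; the calibration is good to about 2 mm. A picture is of the moment at which its call begins: read the wrist's pose just before it. camera_params takes no time and is no camera call; for the wrist camera it gives the pose at the moment of the call.
- arm.hand_in(): hands the job in, once; it reports no verdict.
The state is a dict: "time": time; "joint_positions": joint angles; "qd": joint speeds; "tau": joint torques, N m; "tcp_pos": TCP position; "tcp_rot": TCP orientation; "contact_force": force on the tool from outside, world axes, zero at the start; "moment": the same for the moment, N m; "finger_gap": finger opening in m.
Only numpy, scipy, OpenCV 4.12 (cv2) and the standard library are available. Lean on these libraries where they do the work, as an engineer would, in place of code of your own. Each camera call takes 0.05 s, during which the arm holds its last target.

## Working session

There is one attempt and no reset: what is moved stays moved. The work goes in short steps, Python scripts to look and compute and a tool call to move; the robot and the scene stay as the last step left them, time stands still between calls to the robot, and variables do not carry over. Pictures are saved under pics/ and viewed, and the job is handed in when it is done.

Besides the shell and the picture viewer there is one more tool, called after "Emit:" by a JSON object that holds its "fn" and its "kwargs", one argument or row to a line. carry_out: Moves the arm, as the interface text tells. Its arguments: {"type":"object","properties":{"commands":{"type":"array","items":{"type":"array"}},"grip_force":{"type":"number"}},"required":["commands"]}

```bash
mkdir -p pics; cat > h.py <<'E'
import numpy as np, cv2
from rig import arm
def shot(name,fn):
    p=arm.camera_params(name); im=arm.read_camera(name)
    cv2.imwrite('pics/'+fn,im[:,:,::-1]); np.savez('pics/'+fn+'.npz',im=im,K=p['intrinsics'],xyz=p['xyz'],R=p['rotation'])
    return im,p
def load(fn):
    d=np.load('pics/'+fn+'.npz'); return d['im'],dict(intrinsics=d['K'],xyz=d['xyz'],rotation=d['R'])
def ray(p,uv):
    K=np.array(p['intrinsics']);q=np.linalg.solve(K,[uv[0],uv[1],1.]);d=np.array(p['rotation'])@[q[0],-q[1],-q[2]]
    return np.array(p['xyz']),d/np.linalg.norm(d)
def atz(p,uv,z):
    o,d=ray(p,uv); return o+d*(z-o[2])/d[2]
def proj(p,X):
    c=np.array(p['rotation']).T@(np.array(X)-p['xyz']); q=np.array(p['intrinsics'])@[c[0],-c[1],-c[2]]; return q[:2]/q[2]
E
python3 - <<'E'
from h import *
np.set_printoptions(precision=3,suppress=True)
for n in ['scene','top','wrist']:
    im,p=shot(n,n+'0.png'); print(n,p)
s=arm.state();print(s)
E
```

```text
scene {'intrinsics': array([[586.074,   0.   , 315.878],
       [  0.   , 586.074, 240.812],
       [  0.   ,   0.   ,   1.   ]]), 'xyz': array([ 1.207, -0.291,  1.328]), 'rotation': array([[ 0.414, -0.792,  0.449],
       [ 0.91 ,  0.36 , -0.204],
       [-0.   ,  0.493,  0.87 ]])}
top {'intrinsics': array([[495.968,   0.   , 331.501],
       [  0.   , 495.968, 245.19 ],
       [  0.   ,   0.   ,   1.   ]]), 'xyz': array([ 0.32 , -0.024,  1.241]), 'rotation': array([[ 0.03 ,  0.976, -0.214],
       [-1.   ,  0.029, -0.008],
       [-0.002,  0.214,  0.977]])}
wrist {'intrinsics': array([[387.424,   0.   , 318.685],
       [  0.   , 387.424, 236.205],
       [  0.   ,   0.   ,   1.   ]]), 'xyz': array([ 0.347, -0.554,  0.372]), 'rotation': array([[ 0.421,  0.859,  0.293],
       [-0.907,  0.399,  0.134],
       [-0.002, -0.322,  0.947]])}
{'time': 0.15, 'joint_positions': array([ 1.109,  0.616, -0.013,  1.425,  0.008,  1.103, -0.04 ]), 'qd': array([ 0.001, -0.004, -0.   , -0.006,  0.   ,  0.   , -0.001]), 'tau': array([  0.001, -46.966,   0.26 , -17.125,   0.01 ,   0.007,  -0.   ]), 'tcp_pos': array([ 0.274, -0.589,  0.303]), 'tcp_rot': array([[-0.001,  0.421, -0.907],
       [ 0.002, -0.907, -0.421],
       [-1.   , -0.002,  0.   ]]), 'contact_force': array([-0.611, -0.283, -0.021]), 'moment': array([-0.01 , -0.044, -0.004]), 'finger_gap': 0.08516352819536151}
```

View pics/scene0.png

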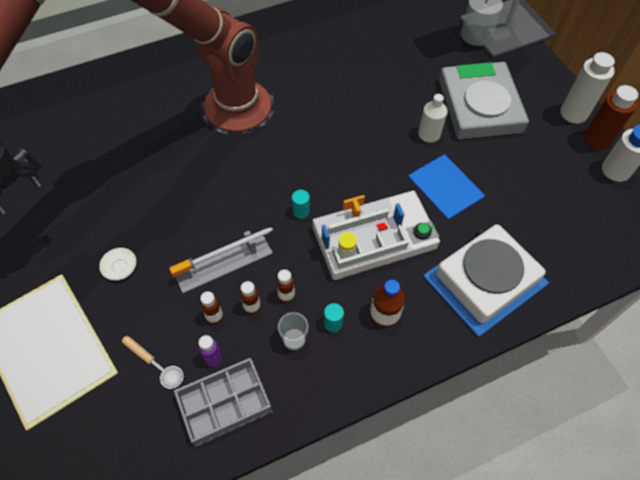

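View pics/top0.png

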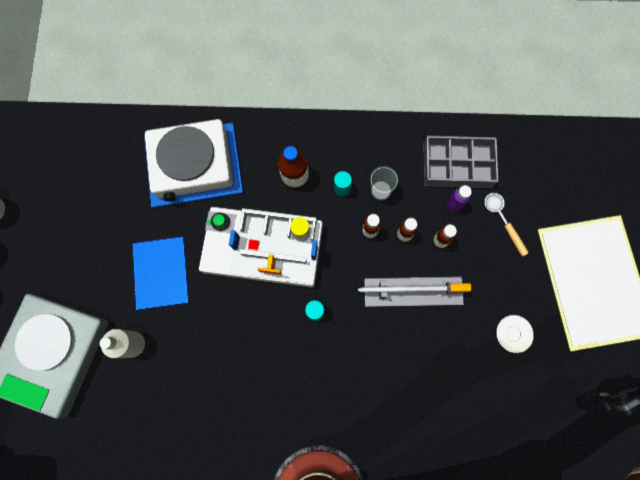

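View pics/wrist0.png

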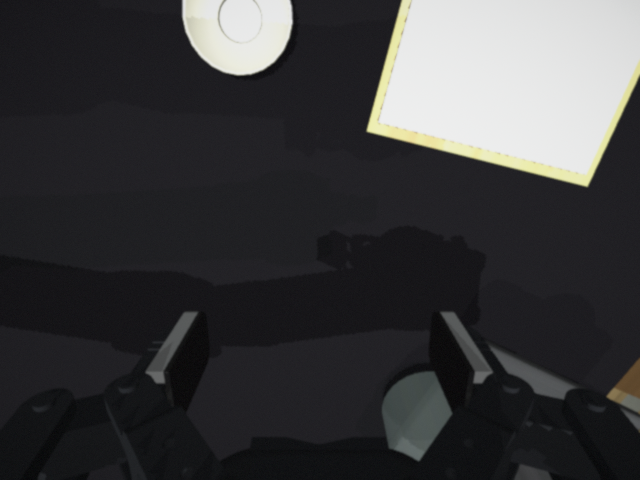

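Scene: one yellow-lidded jar in the right bay (top 300,227), three amber bottles (top 372,225 / 408,230 / 446,236), purple look-alike (459,198), turquoise jars (343,182; 315,310), rod handle (460,288), mat (160,272). I'll enlarge the crop.

```bash
python3 - <<'E'
from h import *
im,p=load('top0.png')
cv2.imwrite('pics/t0a.png',cv2.resize(im[140:320,190:500,::-1],None,fx=2.58,fy=2.58,interpolation=cv2.INTER_CUBIC))
im,p=load('scene0.png')
cv2.imwrite('pics/s0a.png',cv2.resize(im[180:350,165:445,::-1],None,fx=2.8,fy=2.8,interpolation=cv2.INTER_CUBIC))
E
```

```text
(no output)
```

View pics/t0a.png

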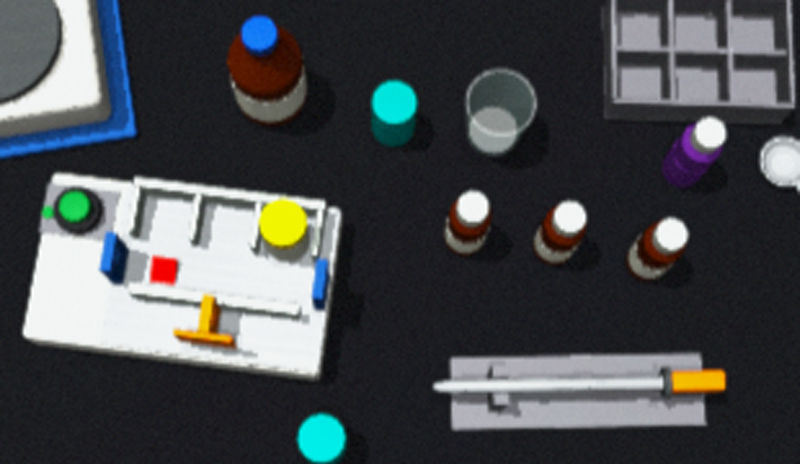

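View pics/s0a.png

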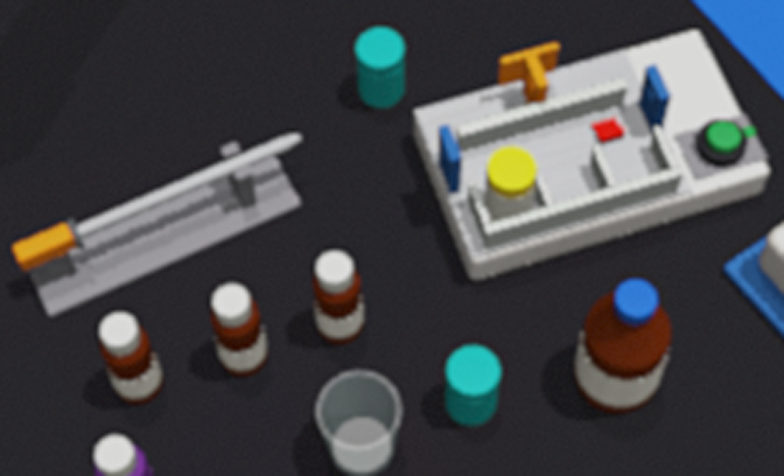

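```bash
cat > fit.py <<'E'
from h import *
from scipy.optimize import least_squares
np.set_printoptions(precision=4,suppress=True)
_,pt=load('top0.png'); _,ps=load('scene0.png')
t=lambda a:(a[0]/2.58+190,a[1]/2.58+140); s=lambda a:(a[0]/2.8+165,a[1]/2.8+180)
C={'lb':(.038,.18,.05),'lf':(-.128,.18,.05),'rf':(-.128,-.105,.05),'rb':(.038,-.105,.05)}
T=dict(lb=(52,175),lf=(23,338),rf=(322,378),rb=(340,208)); S=dict(lb=(767,170),lf=(700,31),rf=(414,108),rb=(472,270))
def W(v,X):
    c,si=np.cos(v[2]),np.sin(v[2]); return np.array([v[0]+c*X[0]-si*X[1],v[1]+si*X[0]+c*X[1],X[2]])
def f(v):
    r=[]
    for k in C:
        r+=list(proj(pt,W(v,C[k]))-t(T[k]))+list(proj(ps,W(v,C[k]))-s(S[k]))
    return np.array(r)
if __name__=='__main__':
    o=least_squares(f,[.5,.1,0]); print(o.x,np.degrees(o.x[2])); print(f(o.x).reshape(-1,4))
    # objects: two-view triangulation of tops
    def tri(a,b):
        A=[];B=[]
        for (o_,d) in (ray(pt,a),ray(ps,b)):
            P=np.eye(3)-np.outer(d,d);A.append(P);B.append(P@o_)
        return np.linalg.lstsq(np.vstack(A),np.hstack(B),rcond=None)[0]
    for n,a,b in [('am0',(473,208),(334,270)),('am1',(570,218),(232,303)),('am2',(671,237),(119,331)),('jar',(283,223),(511,170)),('rodtip',(435,386),(298,139)),('handle',(697,380),(44,244)),('button',(74,206),(723,135)),('push top L',(176,333),(557,44)),('push top R',(234,341),(500,62))]:
        print(n,tri(t(a),s(b)), 'topz', atz(pt,t(a),.115))
    for a in [(133,242),(183,238),(188,303),(138,309)]: print('mat',atz(pt,a,.003))
    for n,u,h in [('wash',(122,345),.1),('reagent',(290,152),.16),('beaker',(384,178),.085),('turq',(343,180),.072),('turq2',(315,309),.072),('dish',(515,334),.018),('purple',(463,192),.115)]: print(n,atz(pt,u,h))
E
python3 fit.py
```

```text
[ 0.6187  0.1172 -0.0957] -5.484496498976377
[[-0.1189 -2.6159  0.8063 -0.5525]
 [-0.997  -0.8198 -1.9061 -2.5758]
 [-0.7722 -1.7125 -1.9469 -0.1997]
 [ 1.1388 -1.64   -0.7185 -3.1094]]
am0 [ 0.6311 -0.1109  0.1055] topz [ 0.6282 -0.1112  0.115 ]
am1 [ 0.6243 -0.1992  0.1062] topz [ 0.6214 -0.1995  0.115 ]
am2 [ 0.6092 -0.2916  0.1054] topz [ 0.6064 -0.2908  0.115 ]
jar [0.6099 0.0622 0.1127] topz [0.609  0.0611 0.115 ]
rodtip [ 0.4726 -0.0816  0.0543] topz [ 0.4645 -0.0797  0.115 ]
handle [ 0.4843 -0.3231  0.0633] topz [ 0.4768 -0.3111  0.115 ]
button [0.6328 0.2651 0.0649] topz [0.6193 0.2522 0.115 ]
push top L [0.5072 0.1562 0.1068] topz [0.505 0.152 0.115]
push top R [0.5017 0.1032 0.1038] topz [0.4993 0.0999 0.115 ]
mat [0.5839 0.4944 0.003 ]
mat [0.5982 0.3674 0.003 ]
mat [0.4325 0.3392 0.003 ]
mat [0.4139 0.4622 0.003 ]
wash [0.3248 0.451  0.1   ]
reagent [0.7754 0.0881 0.16  ]
beaker [ 0.7456 -0.1384  0.085 ]
turq [ 0.7422 -0.038   0.072 ]
turq2 [0.4212 0.0196 0.072 ]
dish [ 0.3802 -0.4659  0.018 ]
purple [ 0.705  -0.3235  0.115 ]
```

Emit:
{"fn": "carry_out", "kwargs": {
  "commands": [
    [[0,0,59.6],[0.306,0.589,0.097],0.085],
    [[0,0,59.6],[0.306,0.589,0.097],0.085],
    [[0,0,59.6],[0.306,0.589,0.097],0.085],
    [[0,0,59.6],[0.306,0.589,0.097],0.085],
    [[0,0,59.6],[0.306,0.589,0.097],0.085],
    [[0,0,59.6],[0.306,0.589,0.097],0.085],
    [[0,0,59.6],[0.306,0.589,0.097],0.085],
    [[0,0,59.6],[0.306,0.589,0.097],0.085]
  ]
}}

```text
time: 0.82
tcp_pos: [0.4261, -0.2947, 0.3519]
tcp_rot: [[-0.002, 0.992, -0.13], [0.0, -0.13, -0.992], [-1.0, -0.002, 0.0]]
contact_force: [1.2, -0.8, 0.2]
finger_gap: 0.0851
```

Emit:
{"fn": "carry_out", "kwargs": {
  "commands": [
    [[0,0,2],[0.154,0.295,0.048],0.085],
    [[0,0,2],[0.154,0.295,0.048],0.085],
    [[0,0,2],[0.154,0.295,0.048],0.085],
    [[0,0,2],[0.154,0.295,0.048],0.085],
    [[0,0,2],[0.154,0.295,0.048],0.085],
    [[0,0,2],[0.154,0.295,0.048],0.085],
    [[0,0,2],[0.154,0.295,0.048],0.085],
    [[0,0,2],[0.154,0.295,0.048],0.085]
  ]
}}

```text
time: 1.48
tcp_pos: [0.5783, -0.0022, 0.3993]
tcp_rot: [[-0.003, 0.995, -0.095], [-0.0, -0.095, -0.995], [-1.0, -0.003, 0.001]]
contact_force: [1.2, -0.6, -0.6]
finger_gap: 0.0848
```

Emit:
{"fn": "carry_out", "kwargs": {
  "commands": [
    [[0,0,0],[0,0,0],0.085],
    [[0,0,0],[0,0,0],0.085]
  ]
}}

```text
time: 1.65
tcp_pos: [0.5787, 0.0017, 0.3991]
tcp_rot: [[-0.003, 0.996, -0.088], [0.001, -0.088, -0.996], [-1.0, -0.003, -0.001]]
contact_force: [-0.8, -0.8, -0.5]
finger_gap: 0.0846
```

```bash
python3 - <<'E'
from h import *
np.set_printoptions(precision=4,suppress=True)
im,p=shot('wrist','w1.png'); print(p); s=arm.state(); print(s['tcp_pos'],s['tcp_rot'],s['joint_positions'],s['qd'])
E
```

```text
{'intrinsics': array([[387.4245,   0.    , 318.6854],
       [  0.    , 387.4245, 236.2053],
       [  0.    ,   0.    ,   1.    ]]), 'xyz': array([0.5846, 0.0839, 0.4683]), 'rotation': array([[ 0.996 ,  0.0831,  0.0321],
       [-0.089 ,  0.9437,  0.3186],
       [-0.0038, -0.3202,  0.9473]])}
[ 0.5782 -0.0014  0.3988] [[-0.0039  0.9957 -0.0929]
 [-0.0009 -0.0929 -0.9957]
 [-1.     -0.0038  0.0013]] [ 0.2224  0.4524 -0.4097  1.4756  0.1845  1.2558 -0.3015] [ 0.0459 -0.0102  0.0465  0.0189  0.0093  0.0027  0.0022]
```

View pics/w1.png

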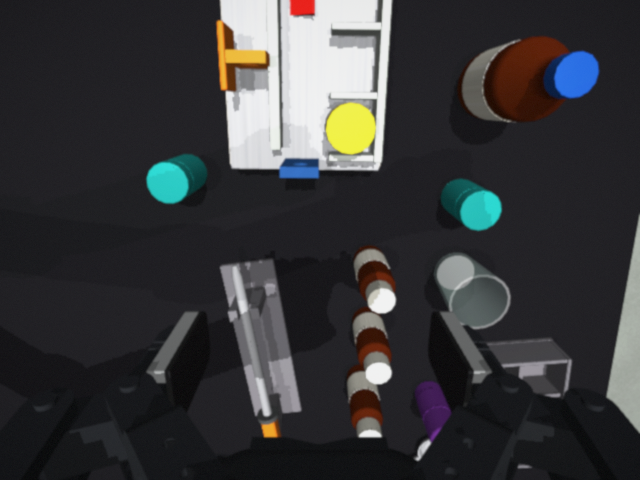

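```bash
python3 - <<'E'
from h import *
np.set_printoptions(precision=4,suppress=True)
im,p=load('w1.png'); i=im.astype(int); R,G,B=i[...,0],i[...,1],i[...,2]
def cen(m,box):
    x0,y0,x1,y1=box; mm=np.zeros(m.shape,np.uint8); mm[y0:y1,x0:x1]=m[y0:y1,x0:x1]
    n,l,st,c=cv2.connectedComponentsWithStats(mm); k=1+np.argmax(st[1:,4]); return c[k],st[k]
c,st=cen((R>180)&(G>180)&(B<120),(300,80,400,170)); print('jar',c,st,atz(p,c,.122))
w=(R>200)&(G>200)&(B>200)
for n,b in [('am0',(360,280,400,318)),('am1',(360,352,400,390))]:
    c,st=cen(w,b); print(n,c,st,atz(p,c,.115))
for n,u in [('rf',(230,168)),('rb',(382,171))]: print(n,atz(p,u,.05))
cv2.imwrite('pics/w1a.png',cv2.resize(im[0:200,140:410,::-1],None,fx=2.9,fy=2.9,interpolation=cv2.INTER_CUBIC))
E
```

```text
jar [350.4304 127.9106] [ 326  102   50   52 2003] [0.6089 0.0631 0.122 ]
am0 [383.0825 301.2712] [370 289  25  24 424] [ 0.6318 -0.1105  0.115 ]
am1 [377.9381 372.8262] [366 363  25  21 420] [ 0.6231 -0.1975  0.115 ]
rf [0.4822 0.0288 0.05  ]
rb [0.645  0.0111 0.05  ]
```

View pics/w1a.png

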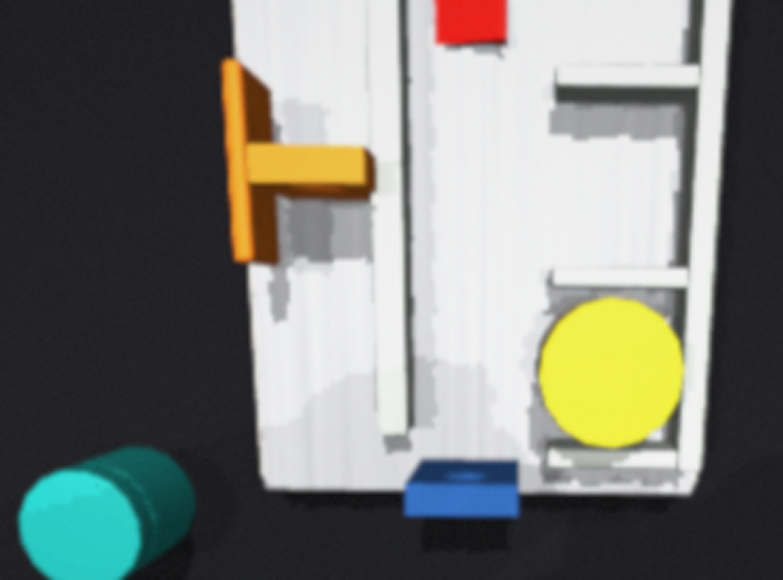

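Emit:
{"fn": "carry_out", "kwargs": {
  "commands": [
    [[0,0,0],[0.031,0.0645,-0.02],0.085],
    [[0,0,0],[0.031,0.0645,-0.06],0.085],
    [[0,0,0],[0.031,0.0645,-0.1],0.085],
    [[0,0,0],[0.031,0.0645,-0.14],0.085],
    [[0,0,0],[0.031,0.0645,-0.17],0.085],
    [[0,0,0],[0.031,0.0645,-0.18],0.085],
    [[0,0,0],[0.031,0.0645,-0.18],0.085],
    [[0,0,0],[0.031,0.0645,-0.18],0.085]
  ]
}}

```text
time: 2.37
tcp_pos: [0.61, 0.0615, 0.2199]
tcp_rot: [[-0.002, 0.995, -0.095], [-0.001, -0.095, -0.995], [-1.0, -0.002, 0.002]]
contact_force: [0.3, 0.5, 1.2]
finger_gap: 0.0849
```

```bash
python3 - <<'E'
from h import *
np.set_printoptions(precision=4,suppress=True)
im,p=shot('wrist','w2.png'); s=arm.state(); print(s['tcp_pos'],s['tcp_rot'])
i=im.astype(int); R,G,B=i[...,0],i[...,1],i[...,2]
m=((R>170)&(G>170)&(B<120)).astype(np.uint8); n,l,st,c=cv2.connectedComponentsWithStats(m); k=1+np.argmax(st[1:,4]); print(c[k],st[k],atz(p,c[k],.122))
E
```

```text
[0.6107 0.0622 0.2213] [[ 0.0007  0.9955 -0.0949]
 [-0.0006 -0.0949 -0.9955]
 [-1.      0.0008  0.0006]]
[321.4234 278.3422] [ 277  241   90   75 5087] [0.6097 0.0661 0.122 ]
```

View pics/w2.png

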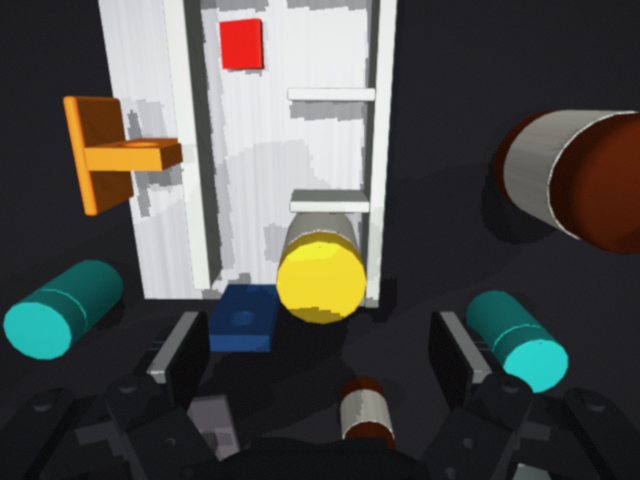

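The picture shows the yellow lid at (321,281), centred between the fingers; good to descend.

Emit:
{"fn": "carry_out", "kwargs": {
  "commands": [
    [[0,0,0],[-0.001,0.002,-0.03],0.085],
    [[0,0,0],[-0.001,0.002,-0.058],0.085],
    [[0,0,0],[-0.001,0.002,-0.059],0.085],
    [[0,0,0],[-0.001,0.002,-0.059],0.02],
    [[0,0,0],[-0.001,0.002,-0.059],0.02],
    [[0,0,0],[-0.001,0.002,-0.059],0.02],
    [[0,0,0],[-0.001,0.002,-0.059],0.02],
    [[0,0,0],[-0.001,0.002,-0.059],0.02]
  ],
  "grip_force": 40
}}

```text
time: 3.08
tcp_pos: [0.611, 0.0645, 0.165]
tcp_rot: [[0.005, 0.995, -0.095], [-0.0, -0.095, -0.995], [-1.0, 0.005, -0.0]]
contact_force: [-1.5, -0.9, 6.9]
finger_gap: 0.0431
```

Emit:
{"fn": "carry_out", "kwargs": {
  "commands": [
    [[0,0,0],[0,0,0.0],0.02],
    [[0,0,0],[0,0,0.03],0.02],
    [[0,0,0],[0,0,0.07],0.02],
    [[0,0,0],[0,0,0.1],0.02],
    [[0,0,0],[0,0.04,0.12],0.02],
    [[0,0,0],[-0.01,0.08,0.13],0.02],
    [[0,0,0],[-0.03,0.12,0.13],0.02],
    [[0,0,0],[-0.045,0.16,0.13],0.02]
  ]
}}

```text
time: 3.75
tcp_pos: [0.5682, 0.2189, 0.2965]
tcp_rot: [[0.007, 0.995, -0.096], [0.001, -0.096, -0.995], [-1.0, 0.007, -0.002]]
contact_force: [0.3, 0.3, -1.7]
finger_gap: 0.0429
```

Emit:
{"fn": "carry_out", "kwargs": {
  "commands": [
    [[0,0,0],[-0.02,0.04,0],0.02],
    [[0,0,0],[-0.035,0.08,0],0.02],
    [[0,0,0],[-0.05,0.12,-0.02],0.02],
    [[0,0,0],[-0.061,0.16,-0.05],0.02],
    [[0,0,0],[-0.061,0.197,-0.08],0.02],
    [[0,0,0],[-0.061,0.197,-0.12],0.02],
    [[0,0,0],[-0.061,0.197,-0.15],0.02],
    [[0,0,0],[-0.061,0.197,-0.16],0.02]
  ]
}}

```text
time: 4.42
tcp_pos: [0.5035, 0.4162, 0.1305]
tcp_rot: [[-0.0, 0.996, -0.092], [-0.004, -0.092, -0.996], [-1.0, -0.0, 0.004]]
contact_force: [-0.5, -2.0, -2.6]
finger_gap: 0.0428
```

```bash
python3 - <<'E'
from h import *
np.set_printoptions(precision=4,suppress=True)
im,p=shot('wrist','w3.png'); s=arm.state(); print(s['tcp_pos'],s['contact_force'])
im,p=shot('top','t3.png'); 
E
```

```text
[0.5035 0.4144 0.129 ] [-0.6949 -0.8634 -3.2242]
```

View pics/w3.png

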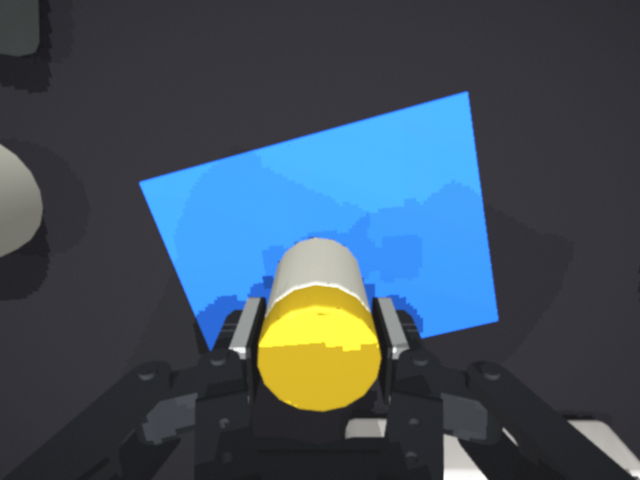

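View pics/t3.png

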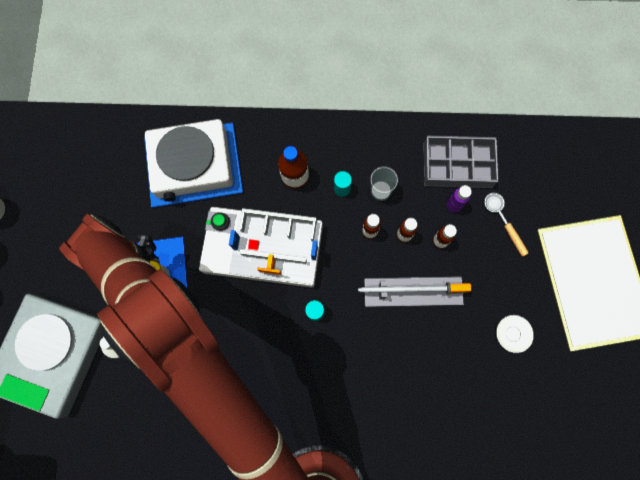

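Emit:
{"fn": "carry_out", "kwargs": {
  "commands": [
    [[0,0,0],[0.002,0.002,-0.005],0.02],
    [[0,0,0],[0.002,0.002,-0.009],0.02],
    [[0,0,0],[0.002,0.002,-0.011],0.02],
    [[0,0,0],[0.002,0.002,-0.012],0.02],
    [[0,0,0],[0.002,0.002,-0.012],0.02]
  ]
}}

```text
time: 4.93
tcp_pos: [0.5076, 0.4164, 0.1211]
tcp_rot: [[0.002, 0.995, -0.096], [-0.004, -0.096, -0.995], [-1.0, 0.002, 0.004]]
contact_force: [0.1, -0.4, -1.7]
finger_gap: 0.043
```

Emit:
{"fn": "carry_out", "kwargs": {
  "commands": [
    [[0,0,0],[0,0,-0.003],0.02],
    [[0,0,0],[0,0,-0.005],0.02],
    [[0,0,0],[0,0,-0.005],0.02]
  ]
}}

```text
time: 5.18
tcp_pos: [0.5081, 0.4168, 0.1181]
tcp_rot: [[0.004, 0.995, -0.096], [-0.003, -0.096, -0.995], [-1.0, 0.004, 0.003]]
contact_force: [-0.7, -1.7, 4.9]
finger_gap: 0.0428
```

Emit:
{"fn": "carry_out", "kwargs": {
  "commands": [
    [[0,0,0],[0,0,0],0.06],
    [[0,0,0],[0,0,0],0.085],
    [[0,0,0],[0,0,0],0.085],
    [[0,0,0],[0,0,0.0],0.085],
    [[0,0,0],[0,0,0.03],0.085],
    [[0,0,0],[0,0,0.07],0.085],
    [[0,0,0],[0,0,0.11],0.085],
    [[0,0,0],[0,0,0.15],0.085]
  ]
}}

```text
time: 5.85
tcp_pos: [0.5079, 0.4165, 0.2693]
tcp_rot: [[0.003, 0.995, -0.096], [-0.004, -0.096, -0.995], [-1.0, 0.003, 0.004]]
contact_force: [2.5, 1.3, 0.7]
finger_gap: 0.0851
```

```bash
python3 - <<'E'
from h import *
np.set_printoptions(precision=4,suppress=True)
im,p=shot('wrist','w4.png'); s=arm.state(); print(s['tcp_pos'],s['finger_gap'])
E
```

```text
[0.5104 0.4197 0.2794] 0.08504111969500673
```

View pics/w4.png

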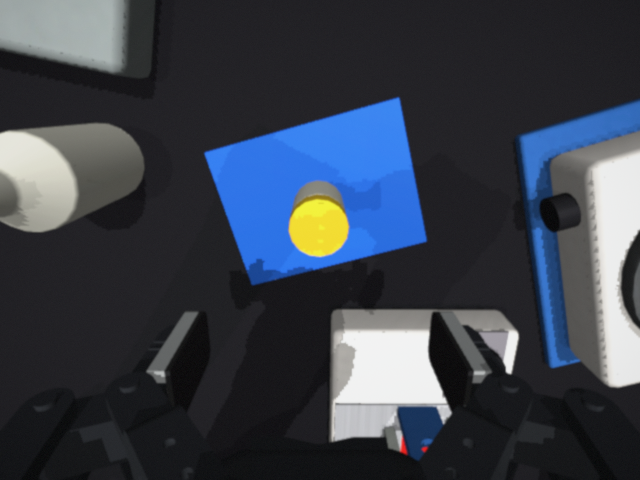

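Jar stands upright on the mat, lid at (319,227). Next a look down onto the shaker for its exact pose.

Emit:
{"fn": "carry_out", "kwargs": {
  "commands": [
    [[0,0,0],[0.09,-0.29,0.12],0.085],
    [[0,0,0],[0.09,-0.29,0.12],0.085],
    [[0,0,0],[0.09,-0.29,0.12],0.085],
    [[0,0,0],[0.09,-0.29,0.12],0.085],
    [[0,0,0],[0.09,-0.29,0.12],0.085],
    [[0,0,0],[0.09,-0.29,0.12],0.085],
    [[0,0,0],[0.09,-0.29,0.12],0.085],
    [[0,0,0],[0.09,-0.29,0.12],0.085]
  ]
}}

```text
time: 6.57
tcp_pos: [0.601, 0.1268, 0.4003]
tcp_rot: [[0.017, 0.995, -0.098], [0.007, -0.098, -0.995], [-1.0, 0.016, -0.009]]
contact_force: [0.7, 0.5, 0.1]
finger_gap: 0.0848
```

Emit:
{"fn": "carry_out", "kwargs": {
  "commands": [
    [[0,0,0],[0,0,0],0.085],
    [[0,0,0],[0,0,0],0.085],
    [[0,0,0],[0,0,0],0.085]
  ]
}}

```text
time: 6.82
tcp_pos: [0.6006, 0.1273, 0.3998]
tcp_rot: [[0.016, 0.995, -0.098], [0.008, -0.098, -0.995], [-1.0, 0.015, -0.01]]
contact_force: [-0.1, 0.7, -0.3]
finger_gap: 0.0849
```

```bash
python3 - <<'E'
from h import *
np.set_printoptions(precision=4,suppress=True)
im,p=shot('wrist','w5.png'); s=arm.state(); print(s['tcp_pos'],s['qd'])
cv2.imwrite('pics/w5a.png',cv2.resize(im[0:400,150:450,::-1],None,fx=2,fy=1.5,interpolation=cv2.INTER_CUBIC) if 0 else cv2.resize(im[60:360,150:500,::-1],None,fx=2,fy=2,interpolation=cv2.INTER_CUBIC))
E
```

```text
[0.6002 0.1284 0.3995] [-0.0204  0.002  -0.0102  0.0045  0.0027  0.0029  0.0003]
```

View pics/w5.png

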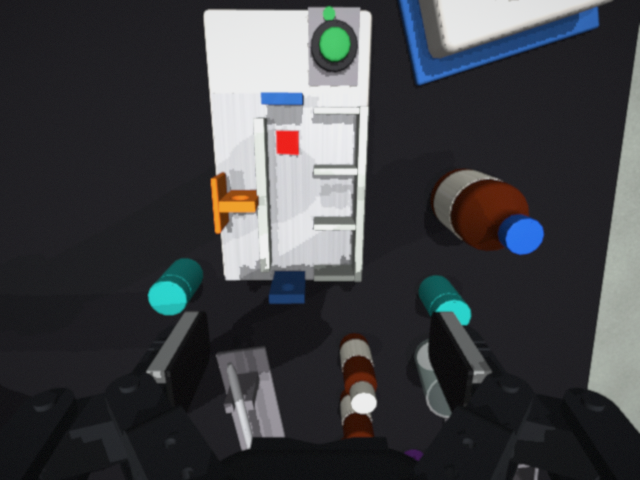

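View pics/w5a.png

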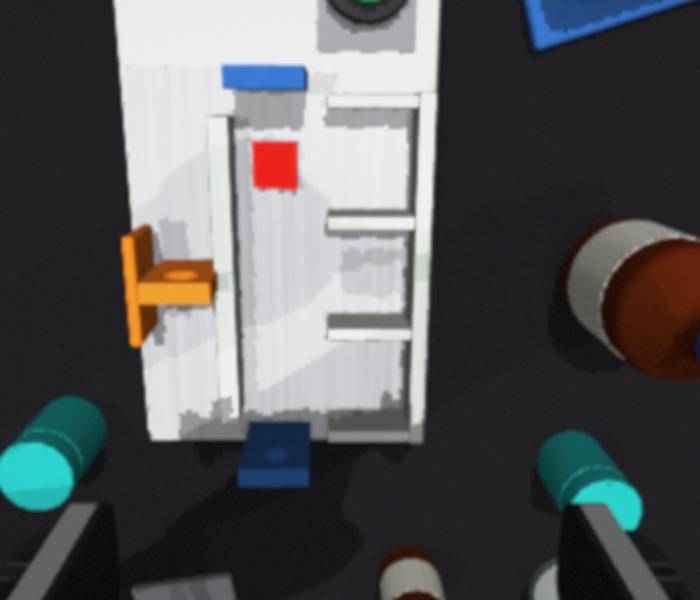

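```bash
cat > fit5.py <<'E'
from h import *
from scipy.optimize import least_squares
np.set_printoptions(precision=4,suppress=True)
from fit import W
_,p=load('w5.png')
pts=[((150,440),(-.128,-.105,.05))]
for y,a,b in [(.087,(327,100),(419,100)),(.029,(327,223),(415,222)),(-.029,(327,335),(412,335)),(-.087,(328,437),(411,437))]:
    pts+=[(a,(-.02,y,.084)),(b,(.024,y,.084))]
pts+=[((238,470),(-.066,-.092,.112)),((309,470),(-.03,-.092,.112)),((238,487),(-.066,-.102,.112)),((309,487),(-.03,-.102,.112)),
((223,67),(-.066,.102,.112)),((305,67),(-.03,.102,.112)),((306,89),(-.03,.092,.112)),((226,89),(-.066,.092,.112))]
px=np.array([((a[0]+.5)/2+150-.5,(a[1]+.5)/2+60-.5) for a,_ in pts])
f=lambda v:(np.array([proj(p,W(v[:3],X)+[0,0,v[3]]) for _,X in pts])-px).ravel()
o=least_squares(f,[.615,.117,-.095,0],loss='soft_l1'); print(o.x,np.degrees(o.x[2])); print(f(o.x).reshape(-1,2).T)
g=lambda v:f([*v,0]); o=least_squares(g,[.615,.117,-.095],loss='soft_l1'); print(o.x,np.degrees(o.x[2]))
for y in(.058,0,-.058): print('bay',W(o.x,(0,y,.05)))
print('bore',W(o.x,(-.048,-.102,.095)))
E
python3 fit5.py
```

```text
[ 0.6176  0.1189 -0.1013 -0.0014] -5.802230312849388
[[-2.074   0.3936  0.6307  0.494   0.5677  0.5854  0.1892  0.1689 -1.0287
   0.3087 -0.0193  0.6733  0.0707 -0.6045 -0.0966 -0.4715 -1.5974]
 [ 0.8242  0.6927  0.8039  0.3655  0.8749  0.0619 -0.013  -0.014  -0.1593
  -0.5282 -0.6749 -0.275  -0.4315 -0.9917 -0.865   0.2878  0.1803]]
[ 0.6176  0.1191 -0.1012] -5.7993850558032705
bay [0.6235 0.1768 0.05  ]
bay [0.6176 0.1191 0.05  ]
bay [0.6118 0.0614 0.05  ]
bore [0.5596 0.0225 0.095 ]
```

Emit:
{"fn": "carry_out", "kwargs": {
  "commands": [
    [[-0.46,0.92,0],[0.032,-0.239,-0.14],0.085],
    [[-0.46,0.92,0],[0.032,-0.239,-0.14],0.085],
    [[-0.46,0.92,0],[0.032,-0.239,-0.14],0.085],
    [[-0.46,0.92,0],[0.032,-0.239,-0.14],0.085],
    [[-0.46,0.92,0],[0.032,-0.239,-0.14],0.085],
    [[-0.46,0.92,0],[0.032,-0.239,-0.14],0.085],
    [[-0.46,0.92,0],[0.032,-0.239,-0.14],0.085],
    [[-0.46,0.92,0],[0.032,-0.239,-0.14],0.085]
  ]
}}

```text
time: 7.53
tcp_pos: [0.6301, -0.1173, 0.254]
tcp_rot: [[-0.011, 0.995, -0.103], [-0.004, -0.103, -0.995], [-1.0, -0.01, 0.005]]
contact_force: [-0.7, -1.6, -0.5]
finger_gap: 0.0853
```

Emit:
{"fn": "carry_out", "kwargs": {
  "commands": [
    [[0,0,0],[0,0,0],0.085],
    [[0,0,0],[0,0,0],0.085]
  ]
}}

```text
time: 7.7
tcp_pos: [0.6296, -0.1157, 0.2527]
tcp_rot: [[-0.014, 0.995, -0.101], [-0.003, -0.101, -0.995], [-1.0, -0.013, 0.004]]
contact_force: [-0.1, -0.0, -1.2]
finger_gap: 0.0849
```

```bash
python3 - <<'E'
from h import *
np.set_printoptions(precision=4,suppress=True)
im,p=shot('wrist','w6.png'); s=arm.state(); print(s['tcp_pos'],s['tcp_rot'])
E
```

```text
[ 0.63   -0.1149  0.2536] [[-0.0118  0.9949 -0.0998]
 [-0.0022 -0.0999 -0.995 ]
 [-0.9999 -0.0115  0.0033]]
```

View pics/w6.png

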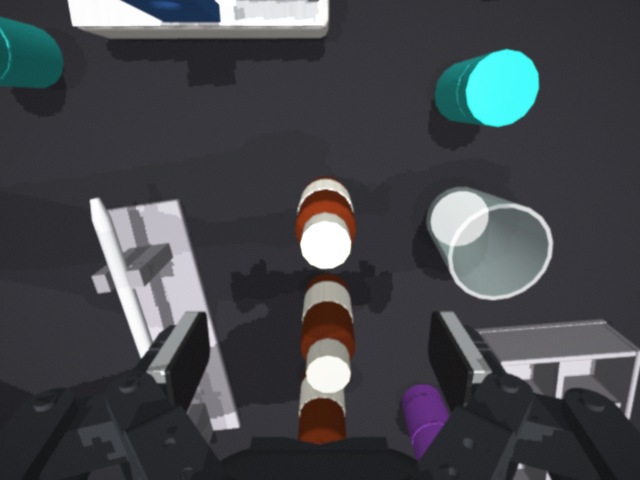

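```bash
python3 - <<'E'
from h import *
np.set_printoptions(precision=4,suppress=True)
im,p=load('w6.png'); print(p['rotation'])
for u in [(326,244),(328,374.5)]: print(atz(p,u,.115))
print(arm.state()['tcp_rot'],arm.state()['tcp_pos'])
E
```

```text
[[ 0.9947  0.0917  0.0463]
 [-0.1018  0.9412  0.322 ]
 [-0.0141 -0.3251  0.9456]]
[ 0.6309 -0.1088  0.115 ]
[ 0.6236 -0.1977  0.115 ]
[[-0.0118  0.9949 -0.0998]
 [-0.0022 -0.0999 -0.995 ]
 [-0.9999 -0.0115  0.0033]] [ 0.63   -0.1149  0.2536]
```

Emit:
{"fn": "carry_out", "kwargs": {
  "commands": [
    [[0.1,-0.6,0],[0.001,0.0055,-0.03],0.085],
    [[0.1,-0.6,0],[0.001,0.0055,-0.07],0.085],
    [[0.1,-0.6,0],[0.001,0.0055,-0.105],0.085],
    [[0.1,-0.6,0],[0.001,0.0055,-0.125],0.085],
    [[0.1,-0.6,0],[0.001,0.0055,-0.13],0.085],
    [[0.1,-0.6,0],[0.001,0.0055,-0.13],0.085],
    [[0.1,-0.6,0],[0.001,0.0055,-0.13],0.02],
    [[0.1,-0.6,0],[0.001,0.0055,-0.13],0.02]
  ]
}}

```text
time: 8.42
tcp_pos: [0.6327, -0.1085, 0.1262]
tcp_rot: [[0.004, 0.995, -0.099], [-0.0, -0.099, -0.995], [-1.0, 0.004, 0.0]]
contact_force: [-0.0, -0.0, 0.2]
finger_gap: 0.0637
```

Emit:
{"fn": "carry_out", "kwargs": {
  "commands": [
    [[0,0,0],[0,0,0],0.02],
    [[0,0,0],[0,0,0],0.02],
    [[0,0,0],[0,0,0],0.02]
  ]
}}

```text
time: 8.67
tcp_pos: [0.6338, -0.1083, 0.1287]
tcp_rot: [[0.007, 0.995, -0.099], [-0.001, -0.099, -0.995], [-1.0, 0.007, -0.0]]
contact_force: [-2.0, 0.1, 4.6]
finger_gap: 0.039
```

Emit:
{"fn": "carry_out", "kwargs": {
  "commands": [
    [[0,0,0],[0,0,0.04],0.02],
    [[0,0,0],[0,0,0.08],0.02],
    [[0,0,0],[0,0.02,0.11],0.02],
    [[0,0,0],[0,0.06,0.13],0.02],
    [[0,0,0],[-0.003,0.1,0.14],0.02],
    [[0,0,0],[-0.005,0.14,0.14],0.02],
    [[0,0,0],[-0.007,0.18,0.14],0.02],
    [[0,0,0],[-0.008,0.22,0.14],0.02]
  ]
}}

```text
time: 9.33
tcp_pos: [0.6251, 0.1137, 0.2699]
tcp_rot: [[0.008, 0.995, -0.099], [-0.0, -0.099, -0.995], [-1.0, 0.008, -0.001]]
contact_force: [0.1, 0.1, -2.1]
finger_gap: 0.039
```

```bash
python3 - <<'E'
from h import *
np.set_printoptions(precision=4,suppress=True)
s=arm.state(); print(s['tcp_pos'],s['tcp_rot'][:,0],s['contact_force'])
E
```

```text
[0.6251 0.1137 0.2699] [ 0.0085 -0.0003 -1.    ] [ 0.1142  0.1159 -2.0708]
```

Emit:
{"fn": "carry_out", "kwargs": {
  "commands": [
    [[0,0,0],[-0.001,0.035,0],0.02],
    [[0,0.4,0],[-0.001,0.063,0],0.02],
    [[0,0.4,0],[-0.001,0.063,-0.01],0.02],
    [[0,0.4,0],[-0.001,0.063,-0.03],0.02],
    [[0,0.4,0],[-0.001,0.063,-0.04],0.02],
    [[0,0.4,0],[-0.001,0.063,-0.045],0.02],
    [[0,0.4,0],[-0.001,0.063,-0.045],0.02]
  ]
}}

```text
time: 9.92
tcp_pos: [0.6236, 0.1754, 0.2234]
tcp_rot: [[-0.001, 0.995, -0.1], [-0.002, -0.1, -0.995], [-1.0, -0.001, 0.002]]
contact_force: [0.3, -0.2, -1.4]
finger_gap: 0.0393
```

```bash
python3 - <<'E'
from h import *
np.set_printoptions(precision=4,suppress=True)
s=arm.state(); print(s['tcp_pos'],s['tcp_rot'][:,0],s['contact_force'])
im,p=shot('wrist','w7.png');im2,p2=shot('scene','s7.png')
cv2.imwrite('pics/s7a.png',cv2.resize(im2[160:300,290:460,::-1],None,fx=4,fy=4,interpolation=cv2.INTER_CUBIC))
E
```

```text
[0.6236 0.1754 0.2234] [-0.0014 -0.0018 -1.    ] [ 0.2682 -0.1703 -1.3712]
```

View pics/w7.png

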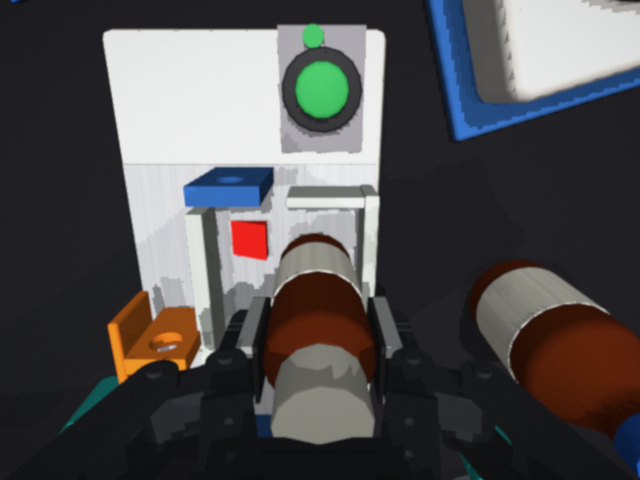

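View pics/s7a.png

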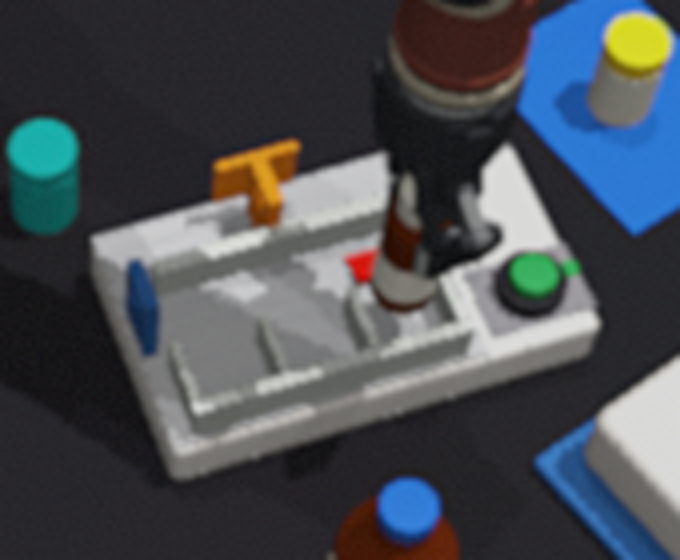

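Bottle bottom hovers over the left bay; lowering.

Emit:
{"fn": "carry_out", "kwargs": {
  "commands": [
    [[0,0,0],[0,0.0015,-0.015],0.02],
    [[0,0,0],[0,0.0015,-0.03],0.02],
    [[0,0,0],[0,0.0015,-0.04],0.02],
    [[0,0,0],[0,0.0015,-0.044],0.02],
    [[0,0,0],[0,0.0015,-0.046],0.02],
    [[0,0,0],[0,0.0015,-0.046],0.02]
  ]
}}

```text
time: 10.52
tcp_pos: [0.6248, 0.1776, 0.1796]
tcp_rot: [[0.003, 0.995, -0.1], [0.0, -0.1, -0.995], [-1.0, 0.003, -0.001]]
contact_force: [-0.0, -0.1, -1.3]
finger_gap: 0.039
```

Emit:
{"fn": "carry_out", "kwargs": {
  "commands": [
    [[0,0,0],[-0.001,0,-0.002],0.02],
    [[0,0,0],[-0.001,0,-0.004],0.02],
    [[0,0,0],[-0.001,0,-0.004],0.02]
  ]
}}

```text
time: 10.77
tcp_pos: [0.6247, 0.1782, 0.1788]
tcp_rot: [[0.007, 0.995, -0.1], [0.001, -0.1, -0.995], [-1.0, 0.006, -0.002]]
contact_force: [-2.0, -1.3, 7.3]
finger_gap: 0.0391
```

Emit:
{"fn": "carry_out", "kwargs": {
  "commands": [
    [[0,0,0],[0,0,0],0.06],
    [[0,0,0],[0,0,0],0.085],
    [[0,0,0],[0,0,0],0.085],
    [[0,0,0],[0,0,0],0.085],
    [[0,0,0],[0,0,0.03],0.085],
    [[0,0,0],[0,0,0.07],0.085],
    [[0,0,0],[0,0,0.11],0.085],
    [[0,0,0],[0,-0.03,0.13],0.085]
  ]
}}

```text
time: 11.43
tcp_pos: [0.6245, 0.1574, 0.3143]
tcp_rot: [[0.014, 0.996, -0.089], [0.012, -0.089, -0.996], [-1.0, 0.013, -0.014]]
contact_force: [0.3, 2.8, 1.2]
finger_gap: 0.0848
```

```bash
python3 - <<'E'
from h import *
np.set_printoptions(precision=4,suppress=True)
im,p=shot('wrist','w8.png')
s=arm.state(); print(s['tcp_pos'],s['tcp_rot'][:,0],s['finger_gap'])
E
```

```text
[0.6277 0.1445 0.3171] [ 0.0199  0.0003 -0.9998] 0.08479006972600076
```

View pics/w8.png

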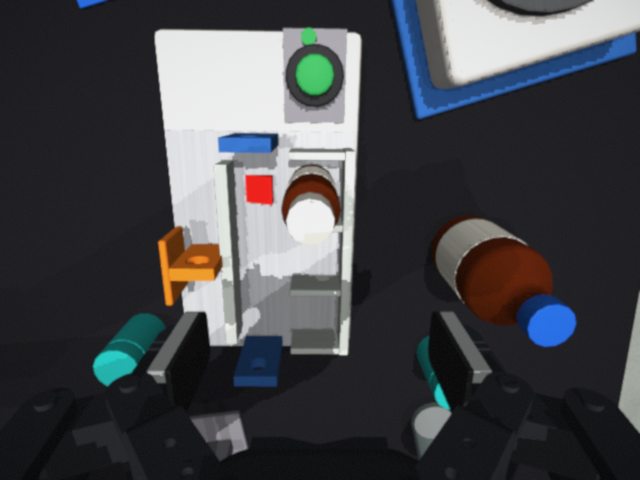

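Bottle stands in the left bay, cap at (311,218). On to the next amber.

Emit:
{"fn": "carry_out", "kwargs": {
  "commands": [
    [[0,0.9,-0.6],[-0.001,-0.04,0],0.085],
    [[0,0.9,-0.6],[-0.004,-0.342,-0.067],0.085],
    [[0,0.9,-0.6],[-0.004,-0.342,-0.067],0.085],
    [[0,0.9,-0.6],[-0.004,-0.342,-0.067],0.085],
    [[0,0.9,-0.6],[-0.004,-0.342,-0.067],0.085],
    [[0,0.9,-0.6],[-0.004,-0.342,-0.067],0.085],
    [[0,0.9,-0.6],[-0.004,-0.342,-0.067],0.085],
    [[0,0.9,-0.6],[-0.004,-0.342,-0.067],0.085]
  ]
}}

```text
time: 12.15
tcp_pos: [0.6234, -0.1798, 0.2537]
tcp_rot: [[0.004, 0.993, -0.114], [0.0, -0.114, -0.994], [-1.0, 0.004, -0.001]]
contact_force: [-0.0, 0.0, -0.1]
finger_gap: 0.085
```

Emit:
{"fn": "carry_out", "kwargs": {
  "commands": [
    [[0,0,0],[0,-0.058,0],0.085],
    [[0,0,0],[0,-0.058,0],0.085],
    [[0,0,0],[0,-0.058,0],0.085],
    [[0,0,0],[0,-0.058,0],0.085]
  ]
}}

```text
time: 12.48
tcp_pos: [0.6227, -0.2399, 0.2528]
tcp_rot: [[0.003, 0.993, -0.118], [0.0, -0.118, -0.993], [-1.0, 0.003, -0.0]]
contact_force: [0.1, 1.1, -0.9]
finger_gap: 0.0847
```

```bash
python3 - <<'E'
from h import *
np.set_printoptions(precision=4,suppress=True)
im,p=shot('wrist','w9.png')
s=arm.state(); print(s['tcp_pos'],s['tcp_rot'],s['finger_gap'])
E
```

```text
[ 0.6234 -0.2372  0.2532] [[ 0.0034  0.9935 -0.114 ]
 [ 0.0018 -0.114  -0.9935]
 [-1.      0.0031 -0.0021]] 0.08529170814061543
```

View pics/w9.png

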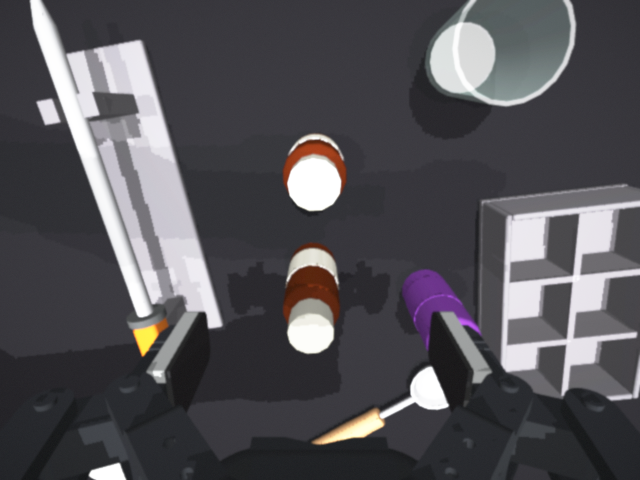

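```bash
python3 - <<'E'
from h import *
np.set_printoptions(precision=4,suppress=True)
im,p=load('w9.png')
for u in [(315,184.5),(311,334)]: print(atz(p,u,.115))
for u in [(36,3),(147,316)]: print('rod',atz(p,u,.066))
E
```

```text
[ 0.6243 -0.1981  0.115 ]
[ 0.6105 -0.2903  0.115 ]
rod [ 0.4753 -0.0831  0.066 ]
rod [ 0.4857 -0.2914  0.066 ]
```

Emit:
{"fn": "carry_out", "kwargs": {
  "commands": [
    [[0,0.2,0.6],[0.001,0.039,0],0.085],
    [[0,0.2,0.6],[0.001,0.039,-0.03],0.085],
    [[0,0.2,0.6],[0.001,0.039,-0.07],0.085],
    [[0,0.2,0.6],[0.001,0.039,-0.105],0.085],
    [[0,0.2,0.6],[0.001,0.039,-0.125],0.085],
    [[0,0.2,0.6],[0.001,0.039,-0.129],0.085],
    [[0,0.2,0.6],[0.001,0.039,-0.129],0.085],
    [[0,0.2,0.6],[0.001,0.039,-0.129],0.02]
  ]
}}

```text
time: 13.2
tcp_pos: [0.6257, -0.1967, 0.1257]
tcp_rot: [[0.003, 0.995, -0.102], [0.002, -0.102, -0.995], [-1.0, 0.003, -0.002]]
contact_force: [1.1, -0.2, 0.4]
finger_gap: 0.0748
```

Emit:
{"fn": "carry_out", "kwargs": {
  "commands": [
    [[0,0,0],[0,0,0],0.02],
    [[0,0,0],[0,0,0],0.02],
    [[0,0,0],[0,0,0],0.02],
    [[0,0,0],[0,0,0],0.02]
  ]
}}

```text
time: 13.53
tcp_pos: [0.6266, -0.1966, 0.1279]
tcp_rot: [[0.006, 0.995, -0.102], [0.002, -0.102, -0.995], [-1.0, 0.006, -0.002]]
contact_force: [-1.4, 0.8, 7.5]
finger_gap: 0.0386
```

Emit:
{"fn": "carry_out", "kwargs": {
  "commands": [
    [[0,0,0],[0,0,0.04],0.02],
    [[0,0,0],[0,0,0.08],0.02],
    [[0,0,0],[0,0.02,0.11],0.02],
    [[0,0,0],[0,0.06,0.13],0.02],
    [[0,0.3,0],[-0.003,0.1,0.14],0.02],
    [[0,0.3,0],[-0.005,0.14,0.14],0.02],
    [[0,0.3,0],[-0.007,0.18,0.14],0.02],
    [[0,0.3,0],[-0.009,0.22,0.14],0.02]
  ]
}}

```text
time: 14.2
tcp_pos: [0.617, 0.0253, 0.2686]
tcp_rot: [[0.001, 0.995, -0.102], [0.002, -0.102, -0.995], [-1.0, 0.001, -0.002]]
contact_force: [-0.2, 0.4, -0.8]
finger_gap: 0.0388
```

Emit:
{"fn": "carry_out", "kwargs": {
  "commands": [
    [[0,0,0],[0,0.04,0],0.02],
    [[0,0,0],[0,0.08,0],0.02],
    [[0,0,0],[0,0.095,0],0.02],
    [[0,0,0],[0,0.095,-0.01],0.02],
    [[0,0,0],[0,0.095,-0.02],0.02],
    [[0,0,0],[0,0.095,-0.03],0.02],
    [[0,0,0],[0,0.095,-0.03],0.02]
  ]
}}

```text
time: 14.78
tcp_pos: [0.6159, 0.1167, 0.2352]
tcp_rot: [[-0.005, 0.994, -0.106], [-0.002, -0.106, -0.994], [-1.0, -0.004, 0.002]]
contact_force: [1.3, -1.4, -2.1]
finger_gap: 0.0388
```

```bash
python3 - <<'E'
from h import *
np.set_printoptions(precision=4,suppress=True)
s=arm.state(); print(s['tcp_pos'],s['tcp_rot'][:,0],s['contact_force'])
E
```

```text
[0.6159 0.1167 0.2352] [-0.0047 -0.0019 -1.    ] [ 1.3399 -1.3715 -2.1194]
```

Emit:
{"fn": "carry_out", "kwargs": {
  "commands": [
    [[0,-0.2,0],[0.002,0.0025,-0.01],0.02],
    [[0,-0.2,0],[0.002,0.0025,-0.025],0.02],
    [[0,-0.2,0],[0.002,0.0025,-0.04],0.02],
    [[0,-0.2,0],[0.002,0.0025,-0.052],0.02],
    [[0,-0.2,0],[0.002,0.0025,-0.058],0.02],
    [[0,-0.2,0],[0.002,0.0025,-0.06],0.02],
    [[0,-0.2,0],[0.002,0.0025,-0.06],0.02]
  ]
}}

```text
time: 15.37
tcp_pos: [0.617, 0.118, 0.1776]
tcp_rot: [[-0.004, 0.994, -0.107], [-0.004, -0.107, -0.994], [-1.0, -0.003, 0.005]]
contact_force: [-6.3, -2.4, 14.4]
finger_gap: 0.0388
```

Emit:
{"fn": "carry_out", "kwargs": {
  "commands": [
    [[0,0,0],[0,0,0.001],0.06],
    [[0,0,0],[0,0,0.001],0.085],
    [[0,0,0],[0,0,0.001],0.085],
    [[0,0,0],[0,0,0.001],0.085],
    [[0,0,0],[0,0,0.03],0.085],
    [[0,0,0],[0,0,0.07],0.085],
    [[0,0,0],[0,0,0.1],0.085],
    [[0,0,0],[0,-0.02,0.12],0.085]
  ]
}}

```text
time: 16.03
tcp_pos: [0.6174, 0.1041, 0.3012]
tcp_rot: [[0.001, 0.995, -0.099], [0.003, -0.099, -0.995], [-1.0, 0.001, -0.003]]
contact_force: [0.4, 1.2, 0.9]
finger_gap: 0.0849
```

```bash
python3 - <<'E'
from h import *
np.set_printoptions(precision=4,suppress=True)
im,p=shot('wrist','w10.png')
s=arm.state(); print(s['tcp_pos'],s['tcp_rot'],s['finger_gap'])
E
```

```text
[0.6197 0.0955 0.3044] [[ 0.0075  0.994  -0.1092]
 [-0.0052 -0.1091 -0.994 ]
 [-1.      0.008   0.0043]] 0.08517176651481065
```

View pics/w10.png

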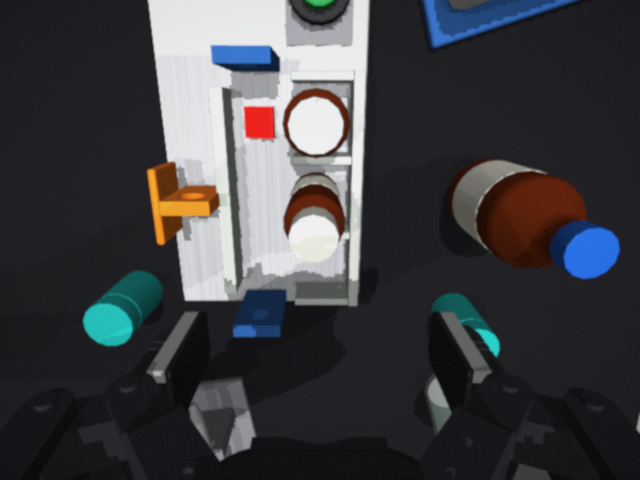

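Two ambers stand in the left (316,123) and middle (314,235) bays. Third one.

Emit:
{"fn": "carry_out", "kwargs": {
  "commands": [
    [[0,0,0],[-0.001,-0.042,-0.005],0.085],
    [[0,0,0],[-0.009,-0.386,-0.054],0.085],
    [[0,0,0],[-0.009,-0.386,-0.054],0.085],
    [[0,0,0],[-0.009,-0.386,-0.054],0.085],
    [[0,0,0],[-0.009,-0.386,-0.054],0.085],
    [[0,0,0],[-0.009,-0.386,-0.054],0.085],
    [[0,0,0],[-0.009,-0.386,-0.054],0.085],
    [[0,0,0],[-0.009,-0.386,-0.054],0.085]
  ]
}}

```text
time: 16.75
tcp_pos: [0.6115, -0.2347, 0.2577]
tcp_rot: [[0.007, 0.994, -0.11], [-0.005, -0.11, -0.994], [-1.0, 0.007, 0.004]]
contact_force: [0.5, -0.1, -0.6]
finger_gap: 0.0849
```

```bash
python3 - <<'E'
from h import *
np.set_printoptions(precision=4,suppress=True)
s=arm.state(); print(s['tcp_pos'],s['tcp_rot'],s['finger_gap'])
im,p=shot('wrist','w11.png');print(p['rotation'])
s=arm.state(); print(s['tcp_pos'],s['tcp_rot'],s['finger_gap'])
E
```

```text
[ 0.6115 -0.2347  0.2577] [[ 0.0069  0.9939 -0.1097]
 [-0.0053 -0.1097 -0.994 ]
 [-1.      0.0075  0.0045]] 0.08492580086665368
[[ 0.9939  0.1065  0.0298]
 [-0.1104  0.9395  0.3243]
 [ 0.0065 -0.3256  0.9455]]
[ 0.6087 -0.2482  0.2555] [[ 0.0028  0.9922 -0.1246]
 [-0.0163 -0.1245 -0.9921]
 [-0.9999  0.0048  0.0158]] 0.08517203217233793
```

View pics/w11.png

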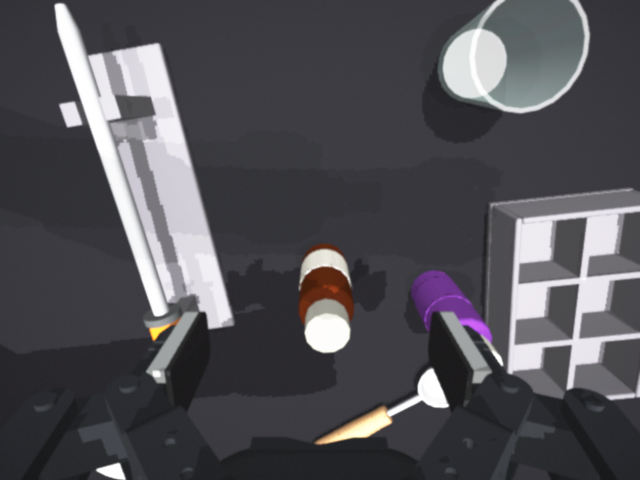

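Emit:
{"fn": "carry_out", "kwargs": {
  "commands": [
    [[0,0,0],[0.002,-0.042,0],0.085],
    [[0,0,0],[0.002,-0.042,0],0.085],
    [[0,0,0],[0.002,-0.042,0],0.085],
    [[0,0,0],[0.002,-0.042,0],0.085]
  ]
}}

```text
time: 17.13
tcp_pos: [0.6102, -0.291, 0.2546]
tcp_rot: [[0.002, 0.992, -0.127], [-0.015, -0.127, -0.992], [-1.0, 0.004, 0.015]]
contact_force: [0.0, 0.5, 0.3]
finger_gap: 0.0852
```

```bash
python3 - <<'E'
from h import *
np.set_printoptions(precision=4,suppress=True)
s=arm.state(); print(s['tcp_pos'],s['tcp_rot'],s['finger_gap'])
im,p=shot('wrist','w12.png')
cv2.imwrite('pics/w12a.png',im[150:480,100:600,::-1])
E
```

```text
[ 0.6102 -0.291   0.2546] [[ 0.0017  0.9919 -0.1269]
 [-0.0155 -0.1269 -0.9918]
 [-0.9999  0.0036  0.0151]] 0.08516139219566081
```

View pics/w12a.png

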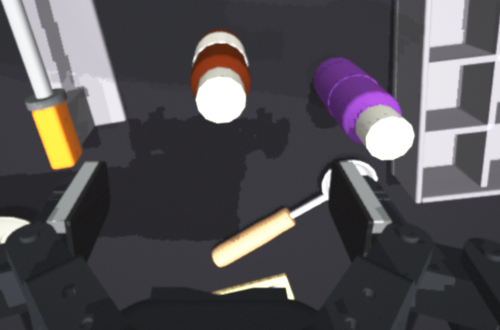

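```bash
python3 - <<'E'
from h import *
np.set_printoptions(precision=4,suppress=True)
im,p=load('w12.png')
print(atz(p,(321,249.5),.115)); s=arm.state(); print(s['tcp_pos'],s['tcp_rot'][:,0])
E
```

```text
[ 0.6104 -0.2897  0.115 ]
[ 0.6109 -0.2888  0.2551] [ 0.0026 -0.0142 -0.9999]
```

Emit:
{"fn": "carry_out", "kwargs": {
  "commands": [
    [[0.8,0.1,1.4],[0,-0.001,-0.03],0.085],
    [[0.8,0.1,1.4],[0,-0.001,-0.07],0.085],
    [[0.8,0.1,1.4],[0,-0.001,-0.105],0.085],
    [[0.8,0.1,1.4],[0,-0.001,-0.125],0.085],
    [[0.8,0.1,1.4],[0,-0.001,-0.131],0.085],
    [[0.8,0.1,1.4],[0,-0.001,-0.131],0.085],
    [[0.8,0.1,1.4],[0,-0.001,-0.131],0.02],
    [[0.8,0.1,1.4],[0,-0.001,-0.131],0.02]
  ]
}}

```text
time: 17.85
tcp_pos: [0.6127, -0.2893, 0.1266]
tcp_rot: [[0.006, 0.995, -0.098], [-0.001, -0.098, -0.995], [-1.0, 0.006, 0.001]]
contact_force: [-0.4, 0.2, -0.1]
finger_gap: 0.0634
```

Emit:
{"fn": "carry_out", "kwargs": {
  "commands": [
    [[0,0,0],[0,0,0],0.02],
    [[0,0,0],[0,0,0],0.02],
    [[0,0,0],[0,0,0],0.02],
    [[0,0,0],[0,0,0],0.02]
  ]
}}

```text
time: 18.18
tcp_pos: [0.6137, -0.2895, 0.1293]
tcp_rot: [[0.009, 0.995, -0.099], [-0.003, -0.099, -0.995], [-1.0, 0.009, 0.002]]
contact_force: [-2.2, 0.3, 6.4]
finger_gap: 0.0391
```

Emit:
{"fn": "carry_out", "kwargs": {
  "commands": [
    [[0,0,0],[0,0,0.04],0.02],
    [[0,0,0],[0,0,0.08],0.02],
    [[0,0,0],[0,0.02,0.11],0.02],
    [[0,0,0],[0,0.06,0.13],0.02],
    [[0,0.4,0],[0,0.1,0.14],0.02],
    [[0,0.4,0],[0,0.14,0.14],0.02],
    [[0,0.4,0],[-0.001,0.18,0.14],0.02],
    [[0,0.4,0],[-0.001,0.22,0.14],0.02]
  ]
}}

```text
time: 18.85
tcp_pos: [0.6121, -0.0674, 0.2702]
tcp_rot: [[0.003, 0.995, -0.099], [-0.003, -0.099, -0.995], [-1.0, 0.004, 0.002]]
contact_force: [0.2, 0.1, -2.1]
finger_gap: 0.0392
```

Emit:
{"fn": "carry_out", "kwargs": {
  "commands": [
    [[0,0,0],[0,0.04,0],0.02],
    [[0,0,0],[0,0.08,0],0.02],
    [[0,0,0],[0,0.115,0],0.02],
    [[0,0,0],[0,0.13,0],0.02],
    [[0,0,0],[0,0.13,-0.01],0.02],
    [[0,0,0],[0,0.13,-0.02],0.02],
    [[0,0,0],[0,0.13,-0.03],0.02],
    [[0,0,0],[0,0.13,-0.03],0.02]
  ]
}}

```text
time: 19.52
tcp_pos: [0.6108, 0.0592, 0.2369]
tcp_rot: [[-0.003, 0.995, -0.102], [-0.006, -0.102, -0.995], [-1.0, -0.002, 0.006]]
contact_force: [-0.4, 0.1, -3.2]
finger_gap: 0.0388
```

Emit:
{"fn": "carry_out", "kwargs": {
  "commands": [
    [[0,0,0],[0,0,0],0.02]
  ]
}}

```text
time: 19.6
tcp_pos: [0.6107, 0.0575, 0.2362]
tcp_rot: [[-0.004, 0.994, -0.105], [-0.006, -0.105, -0.994], [-1.0, -0.004, 0.007]]
contact_force: [-0.4, -0.3, -1.9]
finger_gap: 0.0389
```

Delta (+0.0015, +0.004), down to about z = 0.179.

Emit:
{"fn": "carry_out", "kwargs": {
  "commands": [
    [[0.3,-0.2,0],[0.0015,0.004,-0.005],0.02],
    [[0.3,-0.2,0],[0.0015,0.004,-0.02],0.02],
    [[0.3,-0.2,0],[0.0015,0.004,-0.035],0.02],
    [[0.3,-0.2,0],[0.0015,0.004,-0.05],0.02],
    [[0.3,-0.2,0],[0.0015,0.004,-0.056],0.02],
    [[0.3,-0.2,0],[0.0015,0.004,-0.058],0.02],
    [[0.3,-0.2,0],[0.0015,0.004,-0.058],0.02]
  ]
}}

```text
time: 20.18
tcp_pos: [0.6119, 0.061, 0.1792]
tcp_rot: [[-0.002, 0.994, -0.106], [-0.002, -0.106, -0.994], [-1.0, -0.002, 0.002]]
contact_force: [-2.2, -0.1, 1.9]
finger_gap: 0.039
```

Emit:
{"fn": "carry_out", "kwargs": {
  "commands": [
    [[0,0,0],[0,0,-0.001],0.06],
    [[0,0,0],[0,0,-0.001],0.085],
    [[0,0,0],[0,0,0],0.085],
    [[0,0,0],[0,0,0],0.085],
    [[0,0,0],[0,0,0.03],0.085],
    [[0,0,0],[0,0,0.07],0.085],
    [[0,0,0],[0,0,0.1],0.085],
    [[0,0,0],[0,-0.02,0.12],0.085]
  ]
}}

```text
time: 20.85
tcp_pos: [0.6127, 0.047, 0.3035]
tcp_rot: [[0.004, 0.995, -0.098], [0.005, -0.098, -0.995], [-1.0, 0.004, -0.005]]
contact_force: [0.6, 1.1, 0.6]
finger_gap: 0.085
```

```bash
python3 - <<'E'
from h import *
np.set_printoptions(precision=4,suppress=True)
im,p=shot('wrist','w13.png');im,p=shot('top','t13.png')
s=arm.state(); print(s['tcp_pos'],s['tcp_rot'],s['finger_gap'])
E
```

```text
[0.6143 0.0378 0.3039] [[ 0.0082  0.9938 -0.1106]
 [-0.0041 -0.1106 -0.9939]
 [-1.      0.0086  0.0032]] 0.08499652831571367
```

View pics/w13.png

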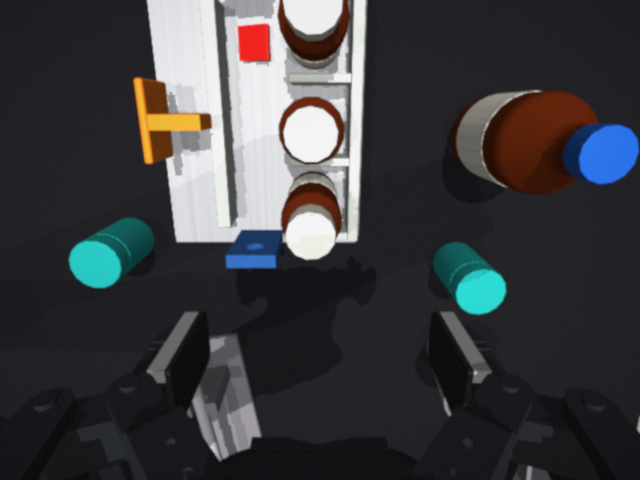

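View pics/t13.png

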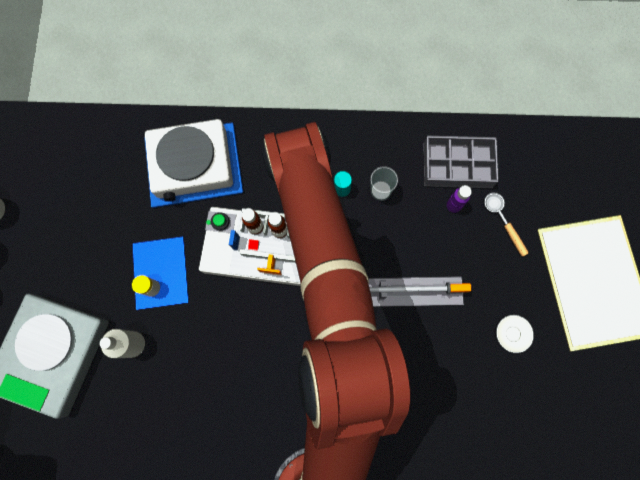

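All three ambers stand in the bays. The jar on the mat has been knocked: its lid is now at top (145,285), near the mat's left edge. Measuring.

```bash
python3 - <<'E'
from h import *
np.set_printoptions(precision=4,suppress=True)
im,p=load('t13.png'); i=im.astype(int)
m=((i[...,0]>150)&(i[...,1]>150)&(i[...,2]<110)).astype(np.uint8); m[:,200:]=0;m[:230]=0
n,l,st,c=cv2.connectedComponentsWithStats(m);k=1+np.argmax(st[1:,4]);print(c[k],st[k],atz(p,c[k],.073))
cv2.imwrite('pics/t13a.png',cv2.resize(im[220:330,110:220,::-1],None,fx=5,fy=5,interpolation=cv2.INTER_CUBIC))
E
```

```text
[140.6865 284.0238] [132 276  18  18 252] [0.4676 0.435  0.073 ]
```

View pics/t13a.png

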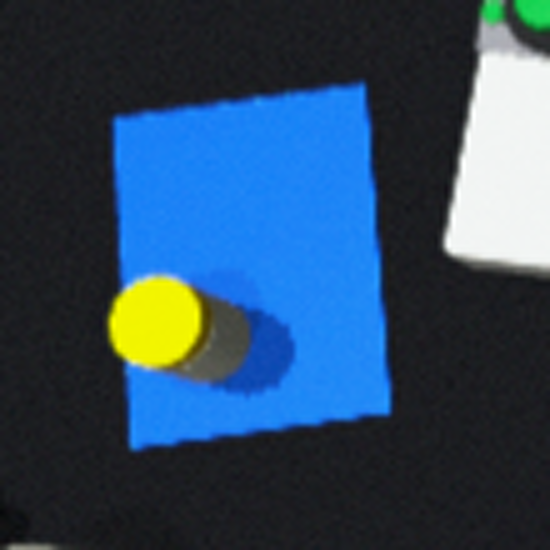

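Jar still upright at world (0.468, 0.435), its base well inside the mat – fine as it stands. Now the gate: close the fingers and go in front of the push plate.

Emit:
{"fn": "carry_out", "kwargs": {
  "commands": [
    [[0,0.4,0.5],[-0.036,0.023,0],0.0],
    [[0,0.4,0.5],[-0.072,0.046,0],0.0],
    [[0,0.4,0.5],[-0.108,0.069,0],0.0],
    [[0,0.4,0.5],[-0.144,0.09,0],0.0],
    [[0,0.4,0.5],[-0.152,0.097,0],0.0],
    [[0,0.4,0.5],[-0.152,0.097,-0.03],0.0],
    [[0,0.4,0.5],[-0.152,0.097,-0.07],0.0],
    [[0,0.4,0.5],[-0.152,0.097,-0.1],0.0]
  ]
}}

```text
time: 21.62
tcp_pos: [0.4615, 0.1349, 0.2021]
tcp_rot: [[0.001, 0.995, -0.101], [-0.004, -0.101, -0.995], [-1.0, 0.001, 0.004]]
contact_force: [-0.3, -0.6, -0.7]
finger_gap: 0.0001
```

Emit:
{"fn": "carry_out", "kwargs": {
  "commands": [
    [[0,0,0],[0,0,0],0.0]
  ]
}}

```text
time: 21.7
tcp_pos: [0.4585, 0.1336, 0.197]
tcp_rot: [[-0.01, 0.995, -0.101], [-0.008, -0.101, -0.995], [-1.0, -0.01, 0.009]]
contact_force: [0.4, -0.3, -0.7]
finger_gap: 0.0002
```

```bash
python3 - <<'E'
from h import *
np.set_printoptions(precision=4,suppress=True)
s=arm.state(); print(s['tcp_pos'],s['tcp_rot'],s['finger_gap'])
im,p=shot('wrist','w14.png')
E
```

```text
[0.4585 0.1336 0.197 ] [[-0.0104  0.9949 -0.1007]
 [-0.0078 -0.1008 -0.9949]
 [-0.9999 -0.0095  0.0088]] 0.00015857678463391796
```

View pics/w14.png

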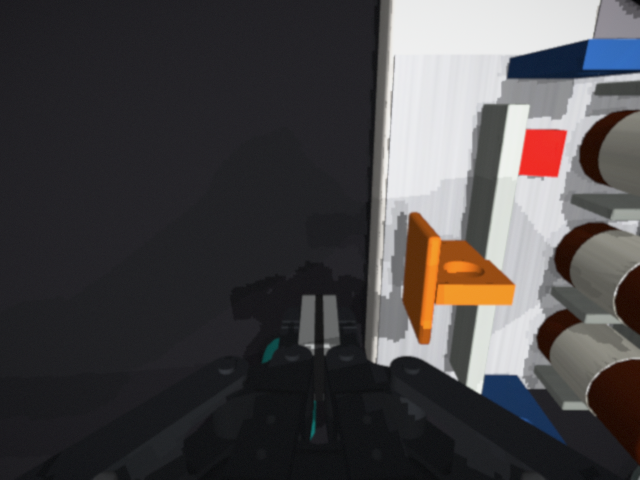

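```bash
python3 - <<'E'
from h import *
np.set_printoptions(precision=4,suppress=True)
im,p=load('w14.png')
print(atz(p,(413,212),.112),atz(p,(423,342),.112),atz(p,(463,268),.112))
E
```

```text
[0.4984 0.1697 0.112 ] [0.5017 0.1068 0.112 ] [0.5192 0.1426 0.112 ]
```

Emit:
{"fn": "carry_out", "kwargs": {
  "commands": [
    [[0.4,-0.5,0],[0.0,0.0,-0.03],0.0],
    [[0.4,-0.5,0],[0.0,0.0,-0.041],0.0],
    [[0.4,-0.5,0],[0.01,-0.001,-0.041],0.0],
    [[0.4,-0.5,0],[0.02,-0.002,-0.041],0.0],
    [[0.4,-0.5,0],[0.03,-0.003,-0.041],0.0],
    [[0.4,-0.5,0],[0.04,-0.004,-0.041],0.0]
  ]
}}

```text
time: 22.25
tcp_pos: [0.5005, 0.1308, 0.1601]
tcp_rot: [[0.002, 0.995, -0.101], [0.001, -0.101, -0.995], [-1.0, 0.002, -0.002]]
contact_force: [-4.6, 1.0, 1.7]
finger_gap: -0.0002
```

Emit:
{"fn": "carry_out", "kwargs": {
  "commands": [
    [[0,0,0],[0.006,-0.001,0],0.0],
    [[0,0,0],[0.012,-0.001,0],0.0],
    [[0,0,0],[0.018,-0.002,0],0.0],
    [[0,0,0],[0.024,-0.002,0],0.0]
  ]
}}

```text
time: 22.58
tcp_pos: [0.5238, 0.1285, 0.1614]
tcp_rot: [[-0.001, 0.995, -0.101], [0.0, -0.101, -0.995], [-1.0, -0.001, -0.0]]
contact_force: [-4.8, -2.2, 3.4]
finger_gap: 0.0
```

Emit:
{"fn": "carry_out", "kwargs": {
  "commands": [
    [[0,0,0],[0.003,0,0],0.0],
    [[0,0,0],[0.006,-0.001,0],0.0]
  ]
}}

```text
time: 22.75
tcp_pos: [0.5292, 0.1278, 0.1621]
tcp_rot: [[-0.002, 0.995, -0.101], [0.0, -0.101, -0.995], [-1.0, -0.002, -0.0]]
contact_force: [-4.6, 1.1, 1.7]
finger_gap: -0.0004
```

Emit:
{"fn": "carry_out", "kwargs": {
  "commands": [
    [[0,0,0],[0.003,0,-0.001],0.0],
    [[0,0,0],[0.005,0,-0.002],0.0]
  ]
}}

```text
time: 22.92
tcp_pos: [0.5348, 0.1277, 0.161]
tcp_rot: [[-0.001, 0.995, -0.101], [0.0, -0.101, -0.995], [-1.0, -0.001, -0.0]]
contact_force: [-4.1, 0.7, 2.8]
finger_gap: 0.0001
```

Emit:
{"fn": "carry_out", "kwargs": {
  "commands": [
    [[0,0,0],[0.002,0,-0.001],0.0],
    [[0,0,0],[0.004,0,-0.001],0.0]
  ]
}}

```text
time: 23.08
tcp_pos: [0.5373, 0.1277, 0.1604]
tcp_rot: [[-0.005, 0.995, -0.101], [-0.001, -0.101, -0.995], [-1.0, -0.005, 0.001]]
contact_force: [-10.2, -0.3, 8.4]
finger_gap: -0.0005
```

Emit:
{"fn": "carry_out", "kwargs": {
  "commands": [
    [[0,0,0],[0.002,0,0],0.0],
    [[0,0,0],[0.003,0,0],0.0]
  ]
}}

```text
time: 23.25
tcp_pos: [0.5377, 0.1278, 0.1605]
tcp_rot: [[-0.012, 0.995, -0.1], [-0.003, -0.1, -0.995], [-1.0, -0.012, 0.004]]
contact_force: [-11.8, 0.5, 7.9]
finger_gap: 0.0
```

```bash
python3 - <<'E'
from h import *
np.set_printoptions(precision=4,suppress=True)
s=arm.state(); print(s['tcp_pos'],s['contact_force'])
im,p=shot('wrist','w15.png')
E
```

```text
[0.5377 0.1278 0.1605] [-11.8453   0.4638   7.8538]
```

View pics/w15.png

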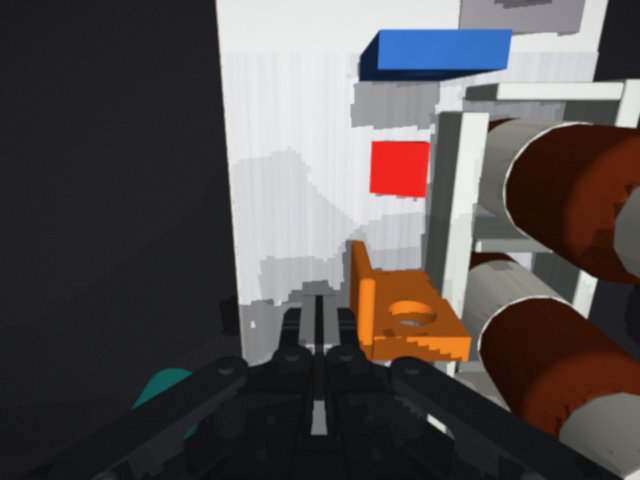

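Emit:
{"fn": "carry_out", "kwargs": {
  "commands": [
    [[0,-0.3,0],[0.003,0,0],0.0],
    [[0,-0.3,0],[0.004,0,0],0.0],
    [[0,-0.3,0],[0.004,0,0],0.0]
  ]
}}

```text
time: 23.55
tcp_pos: [0.5379, 0.1279, 0.1605]
tcp_rot: [[-0.016, 0.995, -0.099], [-0.005, -0.099, -0.995], [-1.0, -0.015, 0.007]]
contact_force: [-11.3, 0.1, 8.5]
finger_gap: -0.0
```

```bash
cat > sh.py <<'E'
import numpy as np
V=(.6176,.1191,-.1012)
def inv(X):
    d=np.array(X[:2])-V[:2];c,s=np.cos(V[2]),np.sin(V[2]);return np.array([c*d[0]+s*d[1],-s*d[0]+c*d[1],X[2]])
E
python3 - <<'E'
from h import *
from sh import *
np.set_printoptions(precision=4,suppress=True)
im,p=load('w15.png')
for n,u,z in [('bar in',(487,113),.083),('bar out',(443,112),.083),('wallfront',(468,93),.084),('cheek',(381,30),.112),('cheek r',(512,30),.112),('catch R',(430,142),.06),('catchL',(372,142),.06),('catch R',(429,196),.06),('lug bore?',(412,312),.112),('push',(351,242),.112)]: print(n,inv(atz(p,u,z)))
cv2.imwrite('pics/w15a.png',cv2.resize(im[80:380,330:530,::-1],None,fx=2,fy=2,interpolation=cv2.INTER_CUBIC))
im,p=shot('scene','s15.png'); cv2.imwrite('pics/s15a.png',cv2.resize(im[160:300,290:460,::-1],None,fx=4,fy=4,interpolation=cv2.INTER_CUBIC))
E
```

```text
bar in [-0.0227  0.0799  0.083 ]
bar out [-0.0385  0.0802  0.083 ]
wallfront [-0.0307  0.0866  0.084 ]
cheek [-0.0658  0.1019  0.112 ]
cheek r [-0.0306  0.1018  0.112 ]
catch R [-0.036   0.0676  0.06  ]
catchL [-0.0606  0.0676  0.06  ]
catch R [-0.0342  0.0442  0.06  ]
lug bore? [-0.0507  0.0157  0.112 ]
push [-0.0722  0.041   0.112 ]
```

View pics/w15a.png

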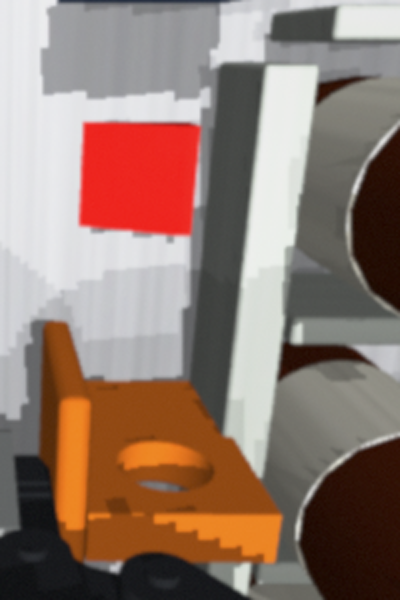

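View pics/s15a.png

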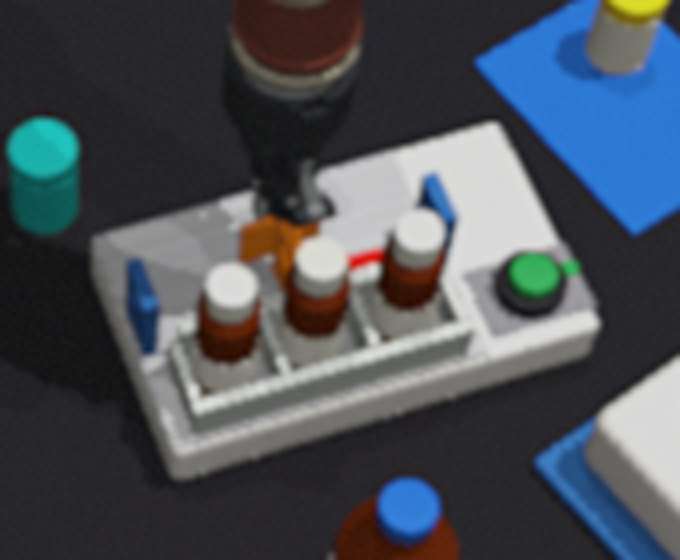

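Gate bar inner face measured at about -23 mm (shut), the red catch is up in front of it. Retract and go to the rod.

Emit:
{"fn": "carry_out", "kwargs": {
  "commands": [
    [[0,0,0],[-0.02,0.002,0],0.0],
    [[0,0,0],[-0.03,0.003,0.02],0.0],
    [[0,0,0],[-0.03,0.003,0.06],0.0],
    [[0,0.9,0],[-0.03,0.003,0.1],0.0],
    [[0,0.9,0],[-0.03,-0.03,0.12],0.04],
    [[0,0.9,8.7],[-0.05,-0.36,0.12],0.085],
    [[0,0.9,8.7],[-0.05,-0.36,0.12],0.085],
    [[0,0.9,8.7],[-0.05,-0.36,0.12],0.085]
  ]
}}

```text
time: 24.27
tcp_pos: [0.5025, -0.0289, 0.2823]
tcp_rot: [[-0.022, 0.998, 0.054], [-0.009, 0.054, -0.999], [-1.0, -0.023, 0.008]]
contact_force: [0.4, -1.2, 0.8]
finger_gap: 0.0482
```

```bash
python3 - <<'E'
from h import *
s=arm.state(); print(s['tcp_pos'],s['tcp_rot'])
im,p=shot('wrist','w16.png')
E
```

```text
[ 0.50254477 -0.02892584  0.28227984] [[-0.02232087  0.99828702  0.05408143]
 [-0.00899986  0.05389207 -0.99850621]
 [-0.99971035 -0.02277425  0.00778152]]
```

View pics/w16.png

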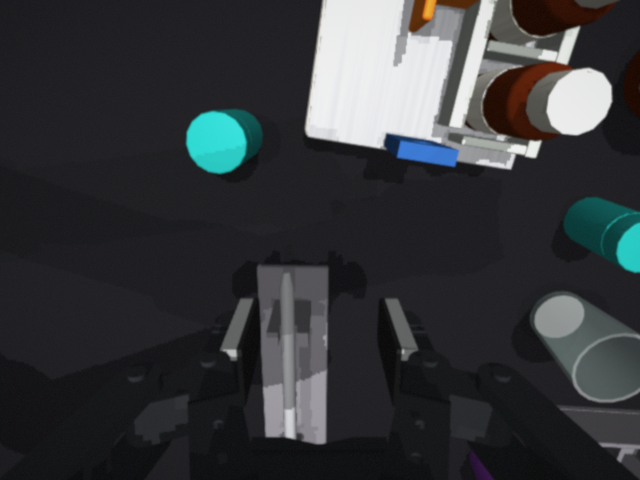

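Emit:
{"fn": "carry_out", "kwargs": {
  "commands": [
    [[0.5,-1.2,0],[-0.0155,-0.26,-0.02],0.085],
    [[0.5,-1.2,0],[-0.0155,-0.26,-0.02],0.085],
    [[0.5,-1.2,0],[-0.0155,-0.26,-0.02],0.085],
    [[0.5,-1.2,0],[-0.0155,-0.26,-0.02],0.085],
    [[0.5,-1.2,0],[-0.0155,-0.26,-0.02],0.085],
    [[0.5,-1.2,0],[-0.0155,-0.26,-0.02],0.085],
    [[0.5,-1.2,0],[-0.0155,-0.26,-0.02],0.085],
    [[0.5,-1.2,0],[-0.0155,-0.26,-0.02],0.085]
  ]
}}

```text
time: 24.98
tcp_pos: [0.4848, -0.3112, 0.2609]
tcp_rot: [[-0.003, 1.0, 0.023], [-0.017, 0.023, -1.0], [-1.0, -0.004, 0.017]]
contact_force: [-0.1, -0.1, 0.1]
finger_gap: 0.085
```

Emit:
{"fn": "carry_out", "kwargs": {
  "commands": [
    [[0,0,0],[0,-0.035,0],0.085],
    [[0,0,0],[0,-0.035,0],0.085],
    [[0,0,0],[0,-0.035,0],0.085]
  ]
}}

```text
time: 25.23
tcp_pos: [0.4849, -0.3501, 0.2612]
tcp_rot: [[-0.001, 1.0, 0.017], [-0.021, 0.017, -1.0], [-1.0, -0.001, 0.021]]
contact_force: [0.0, 0.1, -0.4]
finger_gap: 0.0853
```

```bash
python3 - <<'E'
from h import *
s=arm.state(); print(s['tcp_pos'],s['tcp_rot'])
im,p=shot('wrist','w17.png')
E
```

```text
[ 0.48490391 -0.35005886  0.26119481] [[-8.15353039e-04  9.99851910e-01  1.71899196e-02]
 [-2.14176030e-02  1.71685219e-02 -9.99623193e-01]
 [-9.99770284e-01 -1.18321268e-03  2.14004329e-02]]
```

View pics/w17.png

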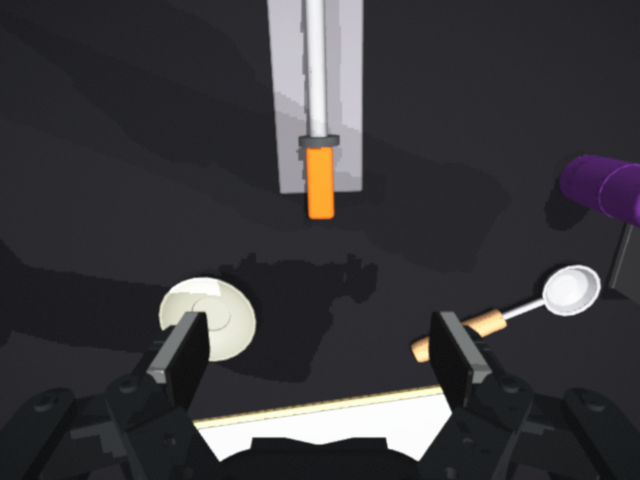

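```bash
python3 - <<'E'
from h import *
np.set_printoptions(precision=4,suppress=True)
im,p=load('w17.png')
for n,u,z in [('end',(321,218),.071),('colside',(319.5,148),.071),('collar near',(319,137),.074),('shaft',(314.5,20),.066),('shaft near',(318,130),.066)]: print(n,atz(p,u,z))
cv2.imwrite('pics/w17a.png',cv2.resize(im[0:240,240:400,::-1],None,fx=2.5,fy=2.5,interpolation=cv2.INTER_CUBIC))
s=arm.state();print(s['tcp_pos'],s['tcp_rot'])
E
```

```text
end [ 0.4843 -0.3461  0.071 ]
colside [ 0.4825 -0.2983  0.071 ]
collar near [ 0.482 -0.291  0.074]
shaft [ 0.4782 -0.2236  0.066 ]
shaft near [ 0.4813 -0.2874  0.066 ]
[ 0.4855 -0.3474  0.2612] [[-0.0008  0.9998  0.0207]
 [-0.019   0.0207 -0.9996]
 [-0.9998 -0.0012  0.019 ]]
```

View pics/w17a.png

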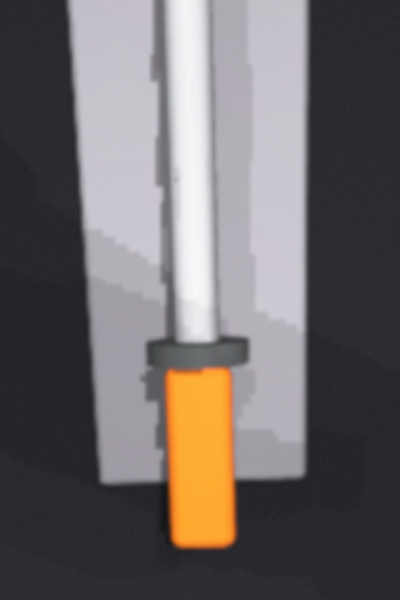

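Emit:
{"fn": "carry_out", "kwargs": {
  "commands": [
    [[1.1,0,1.65],[-0.002,0.026,-0.01],0.085],
    [[1.1,0,1.65],[-0.002,0.026,-0.05],0.085],
    [[1.1,0,1.65],[-0.002,0.026,-0.09],0.085],
    [[1.1,0,1.65],[-0.002,0.026,-0.11],0.085],
    [[1.1,0,1.65],[-0.002,0.026,-0.11],0.085],
    [[1.1,0,1.65],[-0.002,0.026,-0.11],0.085]
  ]
}}

```text
time: 25.78
tcp_pos: [0.4844, -0.3198, 0.1512]
tcp_rot: [[-0.0, 0.999, 0.052], [0.001, 0.052, -0.999], [-1.0, -0.0, -0.001]]
contact_force: [-0.0, -0.5, -0.4]
finger_gap: 0.0848
```

```bash
python3 - <<'E'
from h import *
np.set_printoptions(precision=4,suppress=True)
s=arm.state(); print(s['tcp_pos'],s['tcp_rot'])
im,p=shot('wrist','w18.png')
s=arm.state(); print(s['tcp_pos'],s['tcp_rot'])
E
```

```text
[ 0.4844 -0.3198  0.1512] [[-0.0004  0.9987  0.0519]
 [ 0.0014  0.0519 -0.9987]
 [-1.     -0.0003 -0.0014]]
[ 0.4852 -0.3205  0.1526] [[ 0.0025  0.9987  0.0514]
 [-0.0004  0.0514 -0.9987]
 [-1.      0.0025  0.0006]]
```

View pics/w18.png

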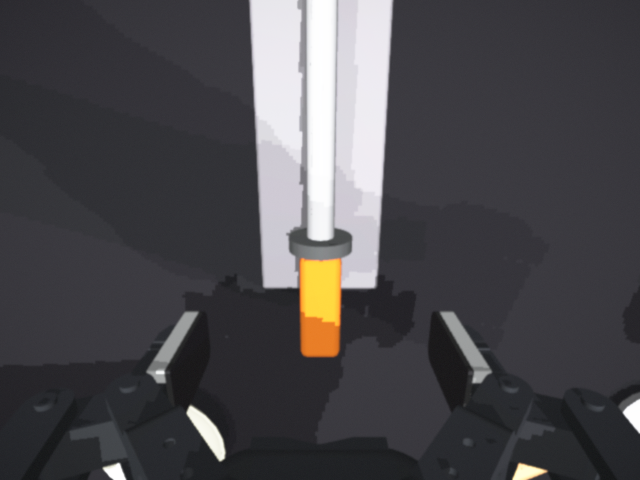

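Emit:
{"fn": "carry_out", "kwargs": {
  "commands": [
    [[0,0.1,0],[-0.001,-0.0005,-0.015],0.085],
    [[0,0.1,0],[-0.001,-0.0005,-0.03],0.085],
    [[0,0.1,0],[-0.001,-0.0005,-0.038],0.085],
    [[0,0.1,0],[-0.001,-0.0005,-0.038],0.085],
    [[0,0.1,0],[-0.001,-0.0005,-0.038],0.03],
    [[0,0.1,0],[-0.001,-0.0005,-0.038],0.0],
    [[0,0.1,0],[-0.001,-0.0005,-0.038],0.0],
    [[0,0.1,0],[-0.001,-0.0005,-0.038],0.0]
  ],
  "grip_force": 60
}}

```text
time: 26.5
tcp_pos: [0.4846, -0.3213, 0.1155]
tcp_rot: [[0.002, 0.999, 0.051], [-0.001, 0.051, -0.999], [-1.0, 0.002, 0.001]]
contact_force: [0.1, 0.6, 0.9]
finger_gap: 0.0383
```

Emit:
{"fn": "carry_out", "kwargs": {
  "commands": [
    [[0,0,0],[0,0,0],0.0],
    [[0,0,0],[0,0,0],0.0],
    [[0,0,0],[0,0,0],0.0],
    [[0,0,0],[0,0,0],0.0]
  ],
  "grip_force": 100
}}

```text
time: 26.83
tcp_pos: [0.485, -0.3215, 0.1163]
tcp_rot: [[0.003, 0.999, 0.051], [-0.002, 0.051, -0.999], [-1.0, 0.003, 0.002]]
contact_force: [-0.3, 0.7, 5.8]
finger_gap: 0.0165
```

```bash
python3 - <<'E'
from h import *
np.set_printoptions(precision=4,suppress=True)
s=arm.state(); print(s['tcp_pos'],s['tcp_rot'],s['finger_gap'],s['contact_force'])
im,p=shot('wrist','w19.png')
E
```

```text
[ 0.485  -0.3215  0.1163] [[ 0.0033  0.9987  0.0512]
 [-0.0021  0.0512 -0.9987]
 [-1.      0.0032  0.0022]] 0.016481671993696094 [-0.2817  0.694   5.8371]
```

View pics/w19.png

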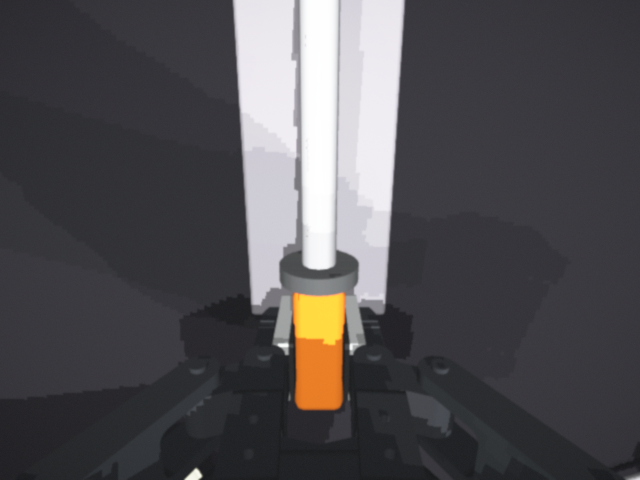

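Emit:
{"fn": "carry_out", "kwargs": {
  "commands": [
    [[0,0,0],[0,0,0.01],0.0],
    [[0,0,0],[0,0,0.03],0.0],
    [[0,0,0],[0,0,0.06],0.0],
    [[0,0,0],[0,0,0.08],0.0],
    [[0,0,-4],[0.02,0.03,0.08],0.0],
    [[0,0,-8.7],[0.047,0.06,0.08],0.0],
    [[0,0,-8.7],[0.047,0.0725,0.08],0.0],
    [[0,0,-8.7],[0.047,0.0725,0.08],0.0]
  ]
}}

```text
time: 27.55
tcp_pos: [0.5343, -0.242, 0.1968]
tcp_rot: [[0.005, 0.996, -0.09], [0.002, -0.09, -0.996], [-1.0, 0.004, -0.003]]
contact_force: [-1.1, 1.9, -2.4]
finger_gap: 0.0163
```

Emit:
{"fn": "carry_out", "kwargs": {
  "commands": [
    [[0,0,0],[0,0,-0.01],0.0],
    [[0,0,0],[0,0,-0.01],0.0],
    [[0,0,0],[0,0,-0.01],0.0]
  ]
}}

```text
time: 27.8
tcp_pos: [0.5332, -0.2425, 0.1855]
tcp_rot: [[0.002, 0.996, -0.091], [0.003, -0.091, -0.996], [-1.0, 0.001, -0.003]]
contact_force: [0.1, -1.2, -1.5]
finger_gap: 0.0166
```

```bash
python3 - <<'E'
from h import *
np.set_printoptions(precision=4,suppress=True)
s=arm.state(); print(s['tcp_pos'],s['tcp_rot'],s['finger_gap'],s['contact_force'],s['moment'],s['qd'])
im,p=shot('wrist','w20.png');im2,_=shot('scene','s20.png');im2,_=shot('top','t20.png')
s=arm.state(); print(s['tcp_pos'])
cv2.imwrite('pics/w20a.png',cv2.resize(im[0:330,220:480,::-1],None,fx=1.8,fy=1.8,interpolation=cv2.INTER_CUBIC))
E
```

```text
[ 0.5332 -0.2425  0.1855] [[ 0.0016  0.9959 -0.0908]
 [ 0.0029 -0.0908 -0.9959]
 [-1.      0.0013 -0.0031]] 0.016589546395663502 [ 0.0978 -1.2007 -1.5146] [-0.1515  0.0914 -0.0153] [ 0.0132 -0.0086  0.0104 -0.0178  0.0014  0.002  -0.0009]
[ 0.5338 -0.2432  0.1866]
```

View pics/w20.png

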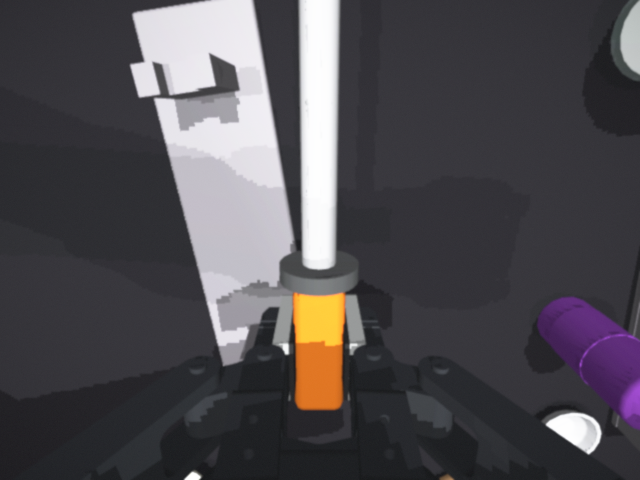

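View pics/s20.png

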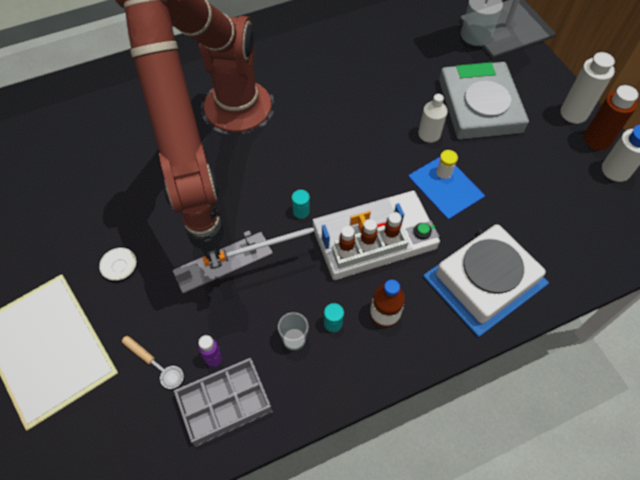

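```bash
python3 - <<'E'
from h import *
from sh import *
np.set_printoptions(precision=4,suppress=True)
s=arm.state(); P=s['tcp_pos'];Rm=s['tcp_rot'];print(P,Rm[:,0],np.degrees(np.arctan2(Rm[1,1],Rm[0,1])),inv(P))
im,p=load('w13.png')
cv2.imwrite('pics/w13a.png',cv2.resize(im[200:300,150:350,::-1],None,fx=4,fy=4,interpolation=cv2.INTER_CUBIC))
ax=P+.0563*Rm[:,0]; tip=ax-Rm[:,2]*.243; print('tip',tip,inv(tip))
for n in ['s20.png','t20.png']:
    im,p=load(n); print(n,proj(p,tip),proj(p,ax))
    c=proj(p,tip).astype(int); cv2.imwrite('pics/'+n[:-4]+'a.png',cv2.resize(im[c[1]-45:c[1]+45,c[0]-50:c[0]+50,::-1],None,fx=6,fy=6,interpolation=cv2.INTER_CUBIC)); print(c)
E
```

```text
[ 0.5338 -0.2432  0.1866] [ 0.0041  0.0019 -1.    ] -5.286712802711037 [-0.0467 -0.369   0.1866]
tip [ 0.5564 -0.0012  0.1308] [-0.0487 -0.1258  0.1308]
s20.png [313.6106 228.85  ] [214.1994 258.6903]
[313 228]
t20.png [325.4127 247.715 ] [431.327 260.491]
[325 247]
```

View pics/s20a.png

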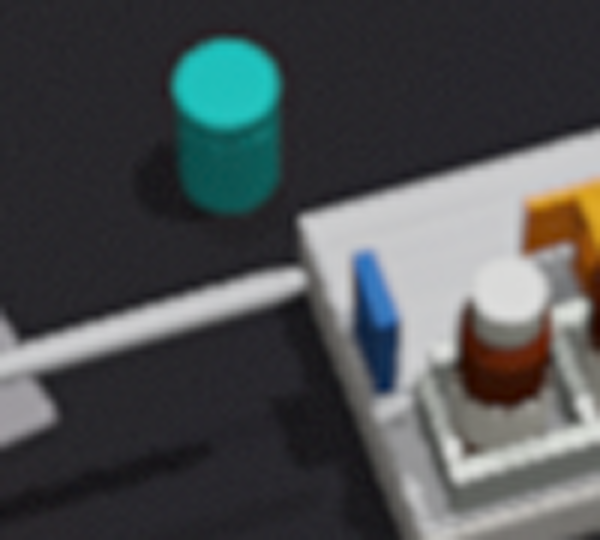

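View pics/t20a.png

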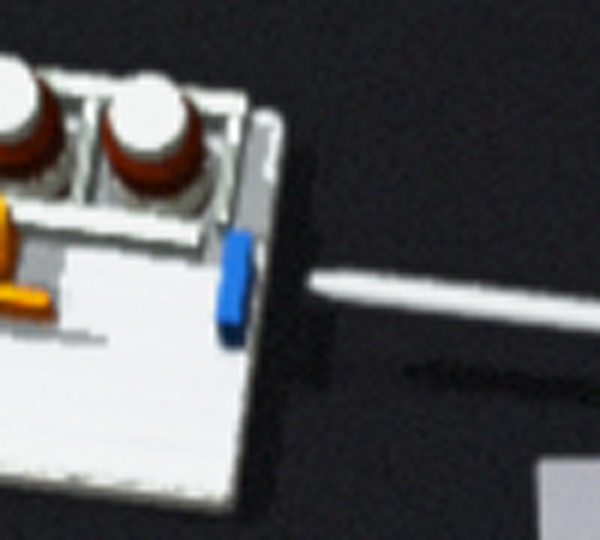

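View pics/w13a.png

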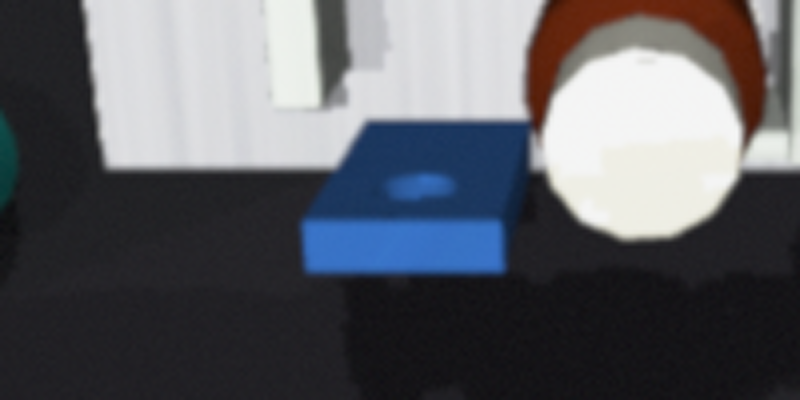

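```bash
python3 - <<'E'
from h import *
from fit import W
from sh import V
im0=[]
for n,c in [('s20.png',(313,228)),('t20.png',(325,247))]:
    im,p=load(n); a=cv2.resize(im[c[1]-45:c[1]+45,c[0]-50:c[0]+50,::-1],None,fx=6,fy=6,interpolation=cv2.INTER_CUBIC)
    t=lambda X:tuple(int(round(v)) for v in ((proj(p,X)-(np.array(c)-[50,45])+.5)*6-.5))
    for y in(-.102,-.092):
        P=[t(W(V,(x,y,z))) for x,z in[(-.066,.112),(-.03,.112),(-.03,.05),(-.066,.05)]]
        cv2.polylines(a,[np.array(P)],True,(0,255,255) if y<-.1 else (0,255,0),1)
    b=[t(W(V,(-.048+.008*np.cos(q),-.102,.095+.008*np.sin(q)))) for q in np.linspace(0,6.28,20)]
    cv2.polylines(a,[np.array(b)],True,(0,0,255),1); im0.append(a)
cv2.imwrite('pics/ov.png',cv2.resize(np.hstack(im0),(800,360)))
E
```

```text
(no output)
```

View pics/ov.png

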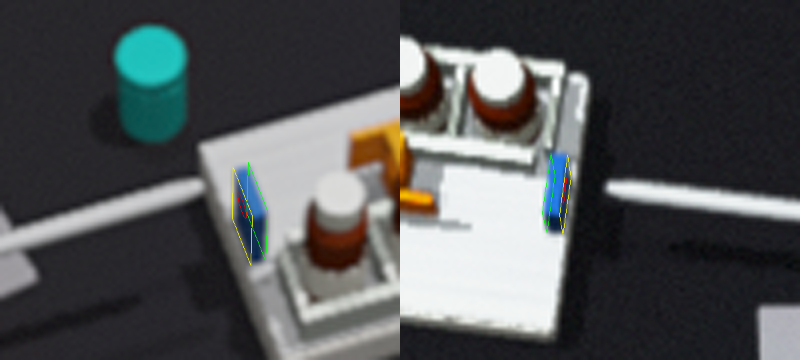

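Overlay of model on both pictures agrees to about 1 px, and the tip is where predicted. Lower to bore height.

Emit:
{"fn": "carry_out", "kwargs": {
  "commands": [
    [[0,0.2,-0.5],[-0.0013,0,-0.012],0.0],
    [[0,0.2,-0.5],[-0.0013,0,-0.024],0.0],
    [[0,0.2,-0.5],[-0.0013,0,-0.035],0.0],
    [[0,0.2,-0.5],[-0.0013,0,-0.035],0.0],
    [[0,0.2,-0.5],[-0.0013,0,-0.035],0.0]
  ]
}}

```text
time: 28.37
tcp_pos: [0.5319, -0.2433, 0.1504]
tcp_rot: [[-0.002, 0.995, -0.101], [0.003, -0.101, -0.995], [-1.0, -0.002, -0.002]]
contact_force: [-0.2, 1.1, -1.8]
finger_gap: 0.0165
```

```bash
cat > st.py <<'E'
from h import *
from sh import *
np.set_printoptions(precision=4,suppress=True)
s=arm.state(); P=s['tcp_pos'];Rm=s['tcp_rot']
ax=P+.0563*Rm[:,0]; tip=ax-Rm[:,2]*.243
print('P',P,'x',Rm[:,0],'yaw',np.degrees(np.arctan2(Rm[1,1],Rm[0,1])),'pitch z',Rm[2,2]); print('axis',inv(ax),'tip',inv(tip)); print(s['contact_force'],s['moment'],s['finger_gap'])
E
python3 st.py
```

```text
P [ 0.5319 -0.2433  0.1504] x [-0.0017  0.0027 -1.    ] yaw -5.81288329469942 pitch z -0.0024872888179862857
axis [-0.0488 -0.3691  0.0941] tip [-0.0487 -0.1261  0.0947]
[-0.1789  1.0634 -1.7939] [-0.1438 -0.0283  0.0246] 0.01652128648187212
```

Emit:
{"fn": "carry_out", "kwargs": {
  "commands": [
    [[0,0,0],[0.0015,0.01,0.0005],0.0],
    [[0,0,0],[0.003,0.02,0.0005],0.0],
    [[0,0,0],[0.0035,0.025,0.0005],0.0],
    [[0,0,0],[0.004,0.03,0.0005],0.0],
    [[0,0,0],[0.0045,0.035,0.0005],0.0]
  ]
}}

```text
time: 28.78
tcp_pos: [0.5368, -0.2071, 0.1514]
tcp_rot: [[-0.001, 0.995, -0.1], [0.003, -0.1, -0.995], [-1.0, -0.001, -0.002]]
contact_force: [0.1, 0.8, -2.0]
finger_gap: 0.0164
```

```bash
python3 st.py; python3 - <<'E'
from h import *
out=[]
for n in ['scene','top']:
    im,p=shot(n,n[0]+'21.png'); c=(325,225) if n=='scene' else (315,245)
    out.append(cv2.resize(im[c[1]-45:c[1]+45,c[0]-50:c[0]+50,::-1],None,fx=4,fy=4,interpolation=cv2.INTER_CUBIC))
cv2.imwrite('pics/c21.png',np.hstack(out))
E
```

```text
P [ 0.5368 -0.2071  0.1514] x [-0.0008  0.0026 -1.    ] yaw -5.738646529541018 pitch z -0.0024859412100292737
axis [-0.0475 -0.3326  0.0951] tip [-0.0478 -0.0896  0.0957]
[ 0.0558  0.822  -2.0087] [-0.0987 -0.0035 -0.0618] 0.016384471125096153
```

View pics/c21.png

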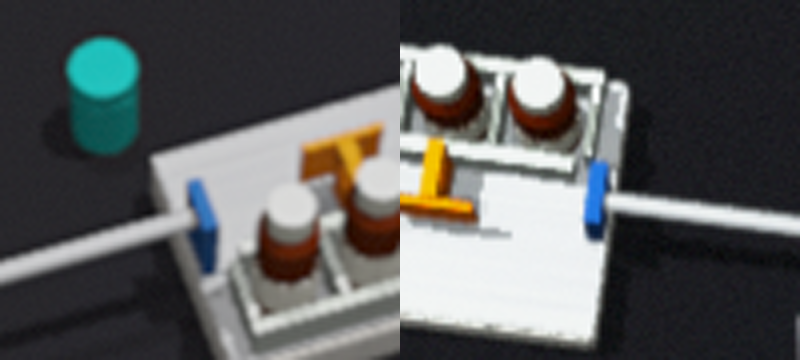

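Tip is in the right cheek's bore, no force. Continue.

Emit:
{"fn": "carry_out", "kwargs": {
  "commands": [
    [[0,0,0],[0.001,0.012,0],0.0],
    [[0,0,0],[0.0025,0.026,0],0.0],
    [[0,0,0],[0.004,0.04,0],0.0],
    [[0,0,0],[0.0055,0.054,-0.0003],0.0],
    [[0,0,0],[0.0065,0.066,-0.0005],0.0],
    [[0,0,0],[0.0072,0.073,-0.0005],0.0],
    [[0,0,0],[0.0072,0.073,-0.0005],0.0]
  ]
}}

```text
time: 29.47
tcp_pos: [0.5444, -0.1309, 0.1509]
tcp_rot: [[-0.001, 0.995, -0.096], [0.005, -0.096, -0.995], [-1.0, -0.001, -0.005]]
contact_force: [0.0, 1.4, -1.9]
finger_gap: 0.0164
```

```bash
python3 st.py
```

```text
P [ 0.5444 -0.1309  0.1509] x [-0.0005  0.0049 -1.    ] yaw -5.482395026744572 pitch z -0.004813312258072383
axis [-0.0476 -0.2559  0.0946] tip [-0.0489 -0.0129  0.0958]
[ 0.0459  1.4049 -1.8561] [-0.1115  0.0401  0.0042] 0.016430722891684672
```

Emit:
{"fn": "carry_out", "kwargs": {
  "commands": [
    [[-0.2,0,-0.3],[0.001,0.012,0.0003],0.0],
    [[-0.2,0,-0.3],[0.0024,0.024,0.0003],0.0],
    [[-0.2,0,-0.3],[0.0036,0.036,0.0003],0.0],
    [[-0.2,0,-0.3],[0.0048,0.048,0.0003],0.0],
    [[-0.2,0,-0.3],[0.006,0.06,0.0003],0.0],
    [[-0.2,0,-0.3],[0.006,0.06,0.0003],0.0]
  ]
}}

```text
time: 29.97
tcp_pos: [0.5511, -0.0666, 0.1515]
tcp_rot: [[0.001, 0.995, -0.096], [0.004, -0.096, -0.995], [-1.0, 0.0, -0.004]]
contact_force: [0.8, 0.8, -1.7]
finger_gap: 0.0164
```

```bash
python3 st.py
```

```text
P [ 0.5511 -0.0666  0.1515] x [ 0.0008  0.0044 -1.    ] yaw -5.507424197581752 pitch z -0.004490777210420408
axis [-0.0474 -0.1913  0.0952] tip [-0.0486  0.0517  0.0963]
[ 0.7836  0.7531 -1.7024] [-0.0704 -0.1102 -0.0711] 0.01643733998876189
```

Emit:
{"fn": "carry_out", "kwargs": {
  "commands": [
    [[-0.3,0,-0.3],[0.0008,0.01,-0.0003],0.0],
    [[-0.3,0,-0.3],[0.0018,0.02,-0.0003],0.0],
    [[-0.3,0,-0.3],[0.0028,0.03,-0.0003],0.0],
    [[-0.3,0,-0.3],[0.0036,0.038,-0.0003],0.0],
    [[-0.3,0,-0.3],[0.0044,0.046,-0.0003],0.0],
    [[-0.3,0,-0.3],[0.0044,0.046,-0.0003],0.0]
  ]
}}

```text
time: 30.47
tcp_pos: [0.5557, -0.018, 0.1513]
tcp_rot: [[0.001, 0.995, -0.098], [0.001, -0.098, -0.995], [-1.0, 0.001, -0.001]]
contact_force: [-0.6, 1.4, -2.3]
finger_gap: 0.0161
```

```bash
python3 st.py; python3 - <<'E'
from h import *
im,p=shot('wrist','w22.png')
E
```

```text
P [ 0.5557 -0.018   0.1513] x [ 0.0013  0.001  -1.    ] yaw -5.621489868212837 pitch z -0.0011205372503901667
axis [-0.0476 -0.1426  0.095 ] tip [-0.0484  0.1004  0.0952]
[-0.6332  1.3883 -2.2985] [-0.0458  0.0238  0.0456] 0.016145706607116807
```

View pics/w22.png

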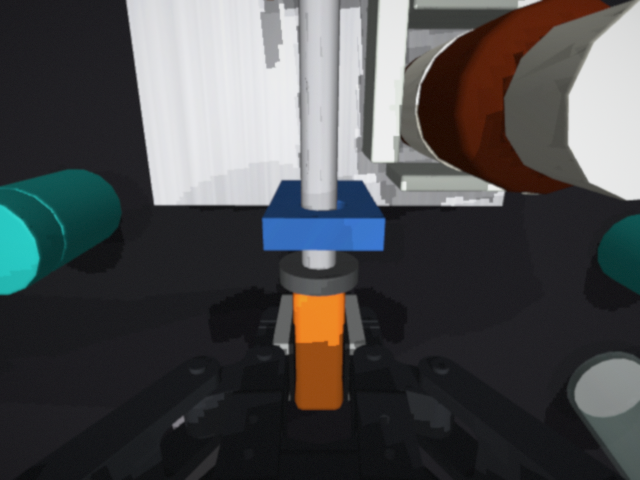

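Emit:
{"fn": "carry_out", "kwargs": {
  "commands": [
    [[0,0,0],[0.0003,0.003,0],0.0],
    [[0,0,0],[0.0006,0.006,0],0.0],
    [[0,0,0],[0.0008,0.008,0],0.0],
    [[0,0,0],[0.0008,0.008,0],0.0]
  ]
}}

```text
time: 30.85
tcp_pos: [0.5565, -0.011, 0.1513]
tcp_rot: [[0.001, 0.995, -0.099], [0.0, -0.099, -0.995], [-1.0, 0.001, -0.0]]
contact_force: [0.1, 1.3, -2.1]
finger_gap: 0.0167
```

Emit:
{"fn": "carry_out", "kwargs": {
  "commands": [
    [[0,0,0],[0.0003,0.002,0],0.0],
    [[0,0,0],[0.0004,0.003,0],0.0]
  ]
}}

```text
time: 31.02
tcp_pos: [0.5569, -0.0079, 0.1513]
tcp_rot: [[0.001, 0.995, -0.099], [0.0, -0.099, -0.995], [-1.0, 0.001, -0.0]]
contact_force: [-0.5, 0.5, -2.0]
finger_gap: 0.0161
```

```bash
python3 st.py
```

```text
P [ 0.5569 -0.0079  0.1513] x [ 0.0011  0.0002 -1.    ] yaw -5.686888493908006 pitch z -0.0003256787457788254
axis [-0.0475 -0.1325  0.095 ] tip [-0.048   0.1105  0.095 ]
[-0.4946  0.4572 -2.0332] [-0.1183  0.0507  0.0317] 0.016148730904695936
```

No contact yet; press on gently.

Emit:
{"fn": "carry_out", "kwargs": {
  "commands": [
    [[0,0,0],[0.0003,0.002,0],0.0],
    [[0,0,0],[0.0005,0.004,0],0.0],
    [[0,0,0],[0.0005,0.004,0],0.0]
  ]
}}

```text
time: 31.27
tcp_pos: [0.5571, -0.0067, 0.1513]
tcp_rot: [[-0.0, 0.995, -0.101], [-0.004, -0.101, -0.995], [-1.0, 0.0, 0.004]]
contact_force: [-1.0, -3.8, -1.0]
finger_gap: 0.0165
```

```bash
python3 st.py; python3 - <<'E'
from h import *
im,p=shot('wrist','w23.png'); cv2.imwrite('pics/w23a.png',cv2.resize(im[150:430,200:440,::-1],None,fx=2,fy=2))
E
```

```text
P [ 0.5571 -0.0067  0.1513] x [-0.0002 -0.0041 -1.    ] yaw -5.79853605092145 pitch z 0.004075854568175532
axis [-0.0475 -0.1315  0.095 ] tip [-0.0475  0.1115  0.094 ]
[-1.0379 -3.7716 -0.996 ] [-0.9857  0.2159  0.005 ] 0.01647480864075524
```

View pics/w23a.png

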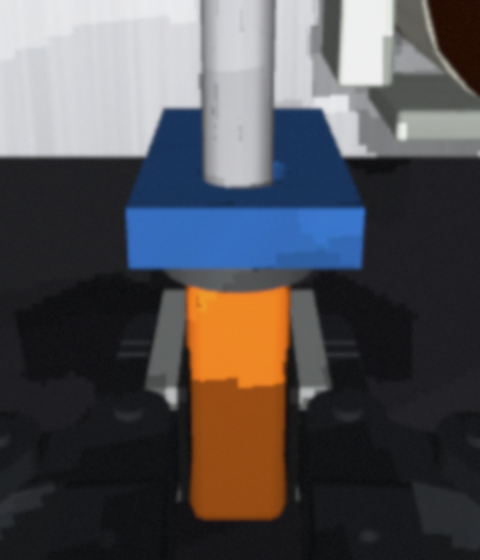

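Emit:
{"fn": "carry_out", "kwargs": {
  "commands": [
    [[0.2,0,0],[0.0004,0.004,0],0.0],
    [[0.2,0,0],[0.0006,0.006,0],0.0],
    [[0.2,0,0],[0.0006,0.006,0],0.0]
  ]
}}

```text
time: 31.57
tcp_pos: [0.5571, -0.0064, 0.1514]
tcp_rot: [[-0.003, 0.994, -0.105], [-0.009, -0.105, -0.994], [-1.0, -0.002, 0.009]]
contact_force: [-1.6, -9.9, 1.0]
finger_gap: 0.0165
```

```bash
python3 st.py
```

```text
P [ 0.5571 -0.0064  0.1514] x [-0.0026 -0.0087 -1.    ] yaw -6.042084274256623 pitch z 0.008949128233585686
axis [-0.0476 -0.1315  0.0951] tip [-0.0466  0.1115  0.0929]
[-1.5638 -9.853   1.0129] [-1.8948  0.2848  0.0738] 0.016453200142137248
```

Emit:
{"fn": "carry_out", "kwargs": {
  "commands": [
    [[0,0,0],[0,0.001,0],0.0],
    [[0,0,0],[0,0.001,0],0.04],
    [[0,0,0],[0,0,0],0.06],
    [[0,0,0],[0,0,0],0.085],
    [[0,0,0],[0,0,0],0.085],
    [[0,0,0],[0,0,0.01],0.085],
    [[0,0,0],[0,0,0.04],0.085],
    [[0,0,0],[0,-0.01,0.08],0.085]
  ]
}}

```text
time: 32.23
tcp_pos: [0.5554, -0.0136, 0.2303]
tcp_rot: [[-0.009, 0.995, -0.1], [-0.006, -0.101, -0.995], [-1.0, -0.009, 0.007]]
contact_force: [0.9, -1.0, 0.9]
finger_gap: 0.0848
```

```bash
python3 st.py; python3 - <<'E'
from h import *
im,p=shot('wrist','w24.png')
out=[]
for n in ['scene','top']:
    im,p=shot(n,n[0]+'24.png'); c=(365,225) if n=='scene' else (275,245)
    out.append(cv2.resize(im[c[1]-60:c[1]+60,c[0]-80:c[0]+80,::-1],None,fx=2.5,fy=2.5,interpolation=cv2.INTER_CUBIC))
cv2.imwrite('pics/c24.png',np.hstack(out))
E
```

```text
P [ 0.5554 -0.0136  0.2303] x [-0.0093 -0.006  -0.9999] yaw -5.769681231972427 pitch z 0.006929991095503388
axis [-0.0489 -0.1387  0.174 ] tip [-0.0491  0.1043  0.1724]
[ 0.8663 -0.985   0.8513] [ 0.0147 -0.0683  0.0122] 0.084847935241032
```

View pics/w24.png

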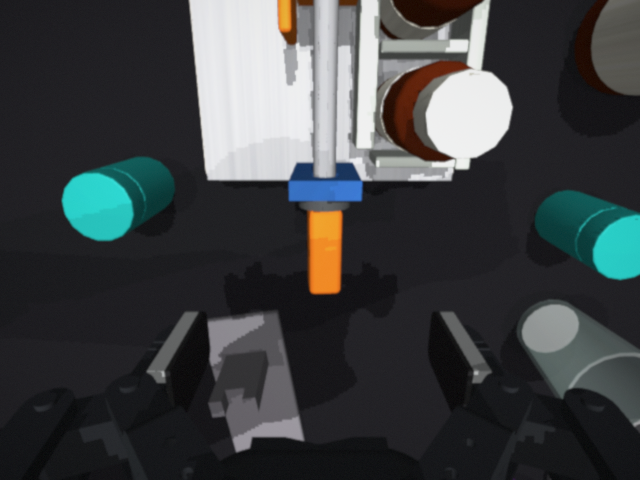

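View pics/c24.png

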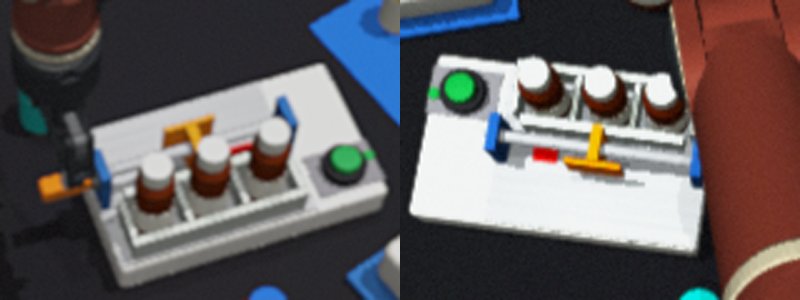

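Rod is home (collar on the cheek, shaft through lug and left cheek), catch still up. Now the button; checking the neighbour hotplate's clearance.

```bash
python3 - <<'E'
from h import *
from fit import W
from sh import V
np.set_printoptions(precision=4,suppress=True)
_,p=load('top0.png'); 
for u in [(229,190),(150,198),(241,193)]: print(atz(p,u,.07),atz(p,u,.003))
_,p=load('w5.png'); print('btn w5',[atz(p,(334.5,43.5),z) for z in(.06,.07,.08)]); print(W(V,(0,.146,.07)))
_,p=load('w8.png'); print('btn w8',[atz(p,(314.5,74.5),z) for z in(.06,.07,.08)])
E
```

```text
[0.7084 0.2437 0.07  ] [0.7306 0.259  0.003 ]
[0.6819 0.4373 0.07  ] [0.7026 0.4637 0.003 ]
[0.7015 0.2134 0.07  ] [0.7233 0.227  0.003 ]
btn w5 [array([0.6327, 0.266 , 0.06  ]), array([0.632 , 0.2646, 0.07  ]), array([0.6314, 0.2632, 0.08  ])]
[0.6323 0.2644 0.07  ]
btn w8 [array([0.6322, 0.2652, 0.06  ]), array([0.6322, 0.2644, 0.07  ]), array([0.6321, 0.2636, 0.08  ])]
```

Emit:
{"fn": "carry_out", "kwargs": {
  "commands": [
    [[-0.3,-0.4,0],[0,0,0.04],0.04],
    [[-0.3,-0.4,0],[0.01,0.03,0.08],0.0],
    [[-0.3,-0.4,0],[0.077,0.278,0.08],0.0],
    [[-0.3,-0.4,0],[0.077,0.278,0.08],0.0],
    [[-0.3,-0.4,0],[0.077,0.278,0.08],0.0],
    [[-0.3,-0.4,0],[0.077,0.278,0.08],0.0],
    [[-0.3,-0.4,0],[0.077,0.278,0.08],0.0],
    [[-0.3,-0.4,0],[0.077,0.278,0.08],0.0]
  ]
}}

```text
time: 33.05
tcp_pos: [0.632, 0.2502, 0.314]
tcp_rot: [[0.011, 0.994, -0.106], [-0.015, -0.106, -0.994], [-1.0, 0.013, 0.014]]
contact_force: [0.3, -0.7, 0.4]
finger_gap: 0.0001
```

```bash
python3 st.py
```

```text
P [0.632  0.2502 0.314 ] x [ 0.0111 -0.0148 -0.9998] yaw -6.0732632969924145 pitch z 0.013515564892876553
axis [0.0018 0.1311 0.2577] tip [0.003  0.3741 0.2544]
[ 0.2731 -0.7156  0.4302] [-0.041  -0.042   0.0168] 8.316180166639581e-05
```

Emit:
{"fn": "carry_out", "kwargs": {
  "commands": [
    [[0.6,0.5,0],[0,0.0145,-0.03],0.0],
    [[0.6,0.5,0],[0,0.0145,-0.07],0.0],
    [[0.6,0.5,0],[0,0.0145,-0.11],0.0],
    [[0.6,0.5,0],[0,0.0145,-0.14],0.0],
    [[0.6,0.5,0],[0,0.0145,-0.15],0.0],
    [[0.6,0.5,0],[0,0.0145,-0.15],0.0],
    [[0.6,0.5,0],[0,0.0145,-0.15],0.0]
  ]
}}

```text
time: 33.63
tcp_pos: [0.6323, 0.2652, 0.1646]
tcp_rot: [[0.003, 0.994, -0.106], [-0.004, -0.106, -0.994], [-1.0, 0.003, 0.003]]
contact_force: [0.1, 0.7, 1.1]
finger_gap: -0.0
```

```bash
python3 st.py; python3 - <<'E'
from h import *
im,p=shot('wrist','w25.png')
E
```

```text
P [0.6323 0.2652 0.1646] x [ 0.0028 -0.0036 -1.    ] yaw -6.072823980510195 pitch z 0.00328900264035898
axis [0.0001 0.1466 0.1083] tip [0.0012 0.3896 0.1075]
[0.1125 0.732  1.1355] [ 0.0664 -0.0809 -0.0086] -4.4944597411057854e-05
```

View pics/w25.png

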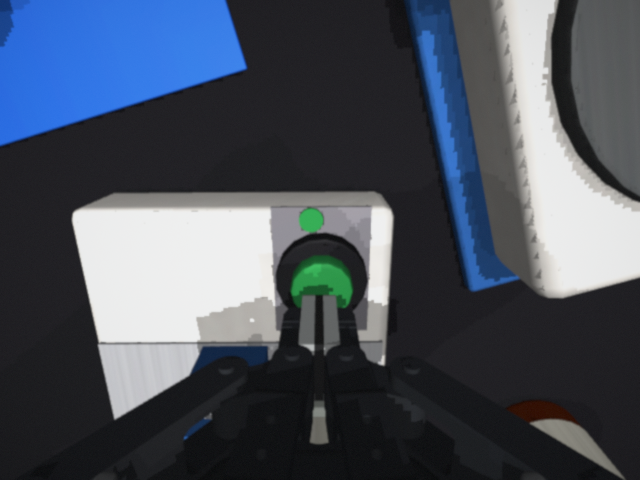

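Fingertips are over the button (320,285). Descend slowly.

Emit:
{"fn": "carry_out", "kwargs": {
  "commands": [
    [[0,0,0],[0,0,-0.007],0.0],
    [[0,0,0],[0,0,-0.014],0.0],
    [[0,0,0],[0,0,-0.018],0.0]
  ]
}}

```text
time: 33.93
tcp_pos: [0.6335, 0.2656, 0.1489]
tcp_rot: [[0.007, 0.994, -0.106], [-0.001, -0.106, -0.994], [-1.0, 0.008, 0.001]]
contact_force: [-1.1, -0.8, 0.8]
finger_gap: 0.0
```

Emit:
{"fn": "carry_out", "kwargs": {
  "commands": [
    [[0,0,0],[0,0,-0.002],0.0],
    [[0,0,0],[0,0,-0.004],0.0]
  ]
}}

```text
time: 34.1
tcp_pos: [0.6335, 0.2656, 0.1449]
tcp_rot: [[0.008, 0.994, -0.106], [-0.001, -0.106, -0.994], [-1.0, 0.008, 0.001]]
contact_force: [-0.1, 0.0, 1.1]
finger_gap: -0.0001
```

Emit:
{"fn": "carry_out", "kwargs": {
  "commands": [
    [[0,0,0],[0,0,-0.002],0.0],
    [[0,0,0],[0,0,-0.004],0.0]
  ]
}}

```text
time: 34.27
tcp_pos: [0.6335, 0.2656, 0.1413]
tcp_rot: [[0.008, 0.994, -0.106], [-0.001, -0.106, -0.994], [-1.0, 0.008, 0.001]]
contact_force: [-1.7, -0.3, 3.1]
finger_gap: 0.0003
```

Emit:
{"fn": "carry_out", "kwargs": {
  "commands": [
    [[0,0,0],[0,0,-0.002],0.0],
    [[0,0,0],[0,0,-0.004],0.0]
  ]
}}

```text
time: 34.43
tcp_pos: [0.6336, 0.2657, 0.1386]
tcp_rot: [[0.008, 0.994, -0.106], [-0.002, -0.106, -0.994], [-1.0, 0.008, 0.001]]
contact_force: [-6.1, -2.8, 18.4]
finger_gap: 0.0002
```

Emit:
{"fn": "carry_out", "kwargs": {
  "commands": [
    [[0,0,0],[0,0,-0.002],0.0],
    [[0,0,0],[0,0,-0.004],0.0]
  ]
}}

```text
time: 34.6
tcp_pos: [0.6336, 0.2657, 0.1384]
tcp_rot: [[0.009, 0.994, -0.107], [-0.002, -0.107, -0.994], [-1.0, 0.009, 0.001]]
contact_force: [-8.3, -3.9, 26.7]
finger_gap: 0.0
```

Bottomed at 27 N. Let go and back off.

Emit:
{"fn": "carry_out", "kwargs": {
  "commands": [
    [[0,0,0],[0,0,0.005],0.0],
    [[0,0,0],[0,0,0.03],0.0],
    [[0,0,0],[0,0,0.07],0.0],
    [[0,0,0],[0,0,0.11],0.0],
    [[0,0,0],[-0.04,0,0.15],0.0],
    [[0,0,0],[-0.08,0,0.19],0.0],
    [[0,0,0],[-0.12,0,0.21],0.0],
    [[0,0,0],[-0.15,0,0.21],0.0]
  ]
}}

```text
time: 35.27
tcp_pos: [0.5009, 0.2662, 0.346]
tcp_rot: [[0.015, 0.994, -0.108], [0.001, -0.108, -0.994], [-1.0, 0.015, -0.003]]
contact_force: [0.6, 0.8, 0.7]
finger_gap: 0.0003
```

Emit:
{"fn": "carry_out", "kwargs": {
  "commands": [
    [[0,0,0],[0,-0.09,0],0.0],
    [[0,0,0],[0,-0.09,0],0.0],
    [[0,0,0],[0,-0.09,0],0.0],
    [[0,0,0],[0,-0.09,0],0.0],
    [[0,0,0],[0,-0.09,0],0.0]
  ]
}}

```text
time: 35.68
tcp_pos: [0.5011, 0.1758, 0.346]
tcp_rot: [[0.015, 0.994, -0.11], [0.002, -0.11, -0.994], [-1.0, 0.015, -0.004]]
contact_force: [1.3, 0.1, 0.3]
finger_gap: 0.0002
```

```bash
python3 - <<'E'
from h import *
im,p=shot('wrist','w26.png');im,p=shot('top','t26.png');
im,p=shot('scene','s26.png');cv2.imwrite('pics/s26a.png',cv2.resize(im[140:300,270:500,::-1],None,fx=3.4,fy=3.4,interpolation=cv2.INTER_CUBIC))
s=arm.state();print(s['tcp_pos'],s['time'])
E
```

```text
[0.50071761 0.17783714 0.34572978] 35.8333
```

View pics/w26.png

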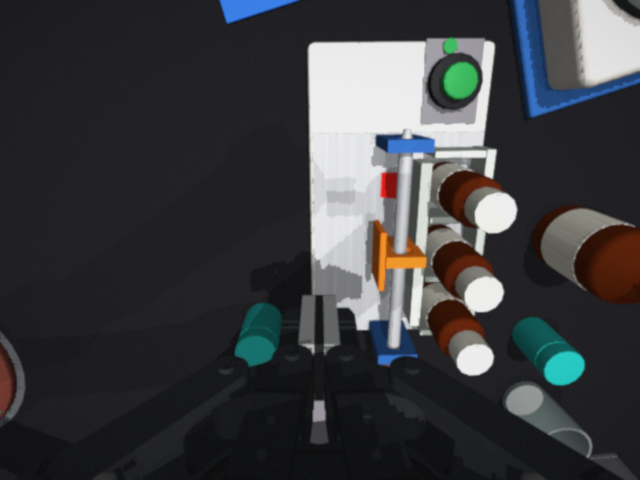

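View pics/s26a.png

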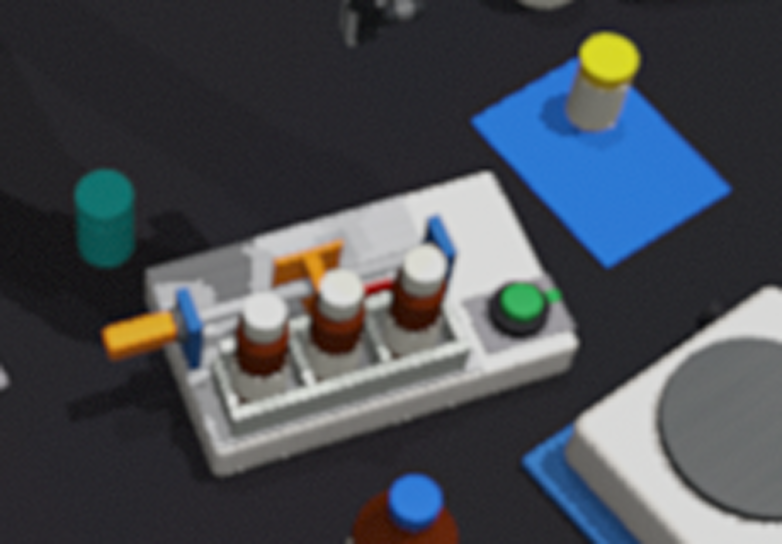

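View pics/t26.png

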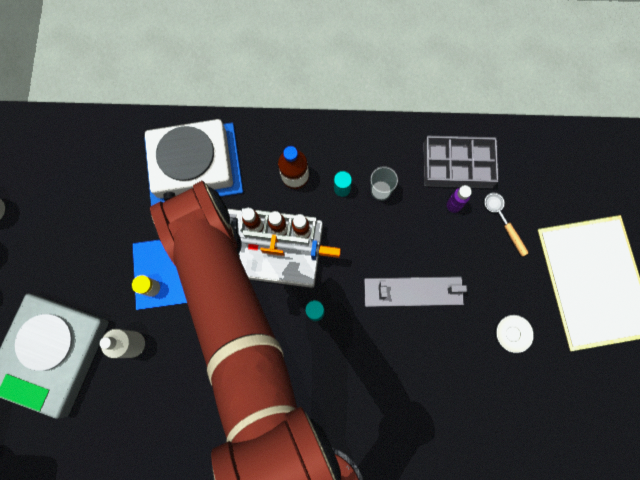

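Final pictures: three ambers in their bays, gate shut with red catch up (388,185), rod through all three bores with its tip out past the left cheek (407,133), button up, jar upright on the mat (~18 mm inside its edge), bystanders in place. Handing in.

```bash
python3 -c "
from rig import arm
print(arm.hand_in())"
```

```text
the job is handed in; nothing more can be done
None
```

The changeover is done and handed in at about 36 s of the 210 s limit; the hand-in reports no verdict.

- **Jar:** There was one white jar, in the right bay, and I stood it on the mat. It was later knocked aside while the arm was away. It is still upright, with its edge about 18 mm inside the nearest mat edge, so I left it there.
- **Amber bottles:** All three stand upright, one in each bay.
- **Gate:** It is pushed against its stop, with the bar's inner face measured at about −23 mm. The red catch shows standing up in front of the bar.
- **Locking rod:** It went through the right cheek, the lug and the left cheek without noticeable force. Its collar stopped against the right cheek at about 10 N, and the tip shows past the left cheek.
- **Start button:** I pressed it until it stopped (27 N, about 6 mm of travel) and let go. It is back up.

In the last pictures the beaker, reagent bottle, wash bottle, dish and look-alikes are where they were, and the arm is touching nothing. No check failed; the catch and button positions are judged from pictures and forces, as there is no direct reading of them.

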